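# Wipe the chips off the tablet test stand and fit its spacer rings

### The job

Take the scraper block from its cork mat and, holding it, wipe all the tablet chips off the stand's steel plate, over its open far end into the white tray; do not touch chips with the fingers or pick them up. Then stand the scraper block upright on the middle of its mat again. Finally slide the aluminium spacer rings that are there (two or three) over the spindle one after the other, largest first and smallest on top, so that they lie flat on one another down on the plate; leave the tape, the petri dish and the calculator alone.

Things in the scene. Friction and masses are not known exactly. Their poses are not given: they have to be found in the camera images.
- stand: fixed grey stand with a level dark steel plate. Origin on the worktop below the plate, z up. Plate top at z = 34 mm, x from -85 to +88, y +-95 mm (own axes). Curbs 6 mm wide and 6 mm high along both y sides (between them y +-89). Both x ends open; the +x end (far from the robot) overhangs the chip tray's near rim. Spindle at x = -45, y = 0 mm
- spindle_foot (a point): point on the spindle's axis at the plate's surface; axes as the stand's. The bare steel spindle is 14 mm in diameter, 54 mm high, its top tapered over the last 4 mm
- chip_tray: fixed white tray, 126 x 198 mm, rim 25 mm high, 2 mm floor, inside 110 x 180 mm, against the stand's +x end. Origin at the centre of its underside, on the worktop; axes as the stand's; its centre lies at own x = +126 mm of the stand
- mat: fixed brown cork parking mat, 110 x 140 x 3 mm (own x, y, z), origin at the centre of its underside, on the worktop
- scraper: loose grey scraper block, about 0.2 kg, upright on the mat: a foot 40 mm thick (own x), 74 mm long (own y), 20 mm high, with flat wiping faces on its -x and +x sides; on it a handle rib 16 mm thick (x), 60 mm long (y), from 20 to 53 mm above the underside. Origin at the centre of the underside
- tape_roll: bystander: loose roll of beige tape, 72 mm across, 20 mm high, hole about 42 mm; not a spacer ring; leave it alone. Origin at the centre of its underside
- petri_dish: bystander: loose petri dish, 64 mm across, 15 mm high; leave it alone. Origin at the centre of its underside
- calculator: bystander: loose desk calculator 128 x 78 x 16 mm; leave it alone. Origin at the centre of its underside
- ring_large: loose aluminium spacer ring, outer diameter 62 mm, bore 20 mm, 16 mm high, about 60 g, lying flat on the worktop; may be absent. Origin at its very centre (8 mm above its underside), own z along its axis
- ring_middle: loose aluminium spacer ring, outer diameter 52 mm, bore 20 mm, 16 mm high, about 60 g, lying flat on the worktop; may be absent. Origin at its very centre (8 mm above its underside), own z along its axis
- ring_small: loose aluminium spacer ring, outer diameter 42 mm, bore 20 mm, 16 mm high, about 60 g, lying flat on the worktop; may be absent. Origin at its very centre (8 mm above its underside), own z along its axis
- chip_1: loose white chip of a broken ceramic tablet, an irregular flat piece about 16 x 12 x 6 mm, 12 g, lying on the plate; may be absent. Origin at the centre of its underside
- chip_2: loose white chip of a broken ceramic tablet, an irregular flat piece about 18 x 11 x 7 mm, 12 g, lying on the plate; may be absent. Origin at the centre of its underside
- chip_3: loose white chip of a broken ceramic tablet, an irregular flat piece about 14 x 14 x 6 mm, 12 g, lying on the plate; may be absent. Origin at the centre of its underside
- chip_4: loose white chip of a broken ceramic tablet, an irregular flat piece about 17 x 13 x 6 mm, 12 g, lying on the plate; may be absent. Origin at the centre of its underside
- chip_5: loose white chip of a broken ceramic tablet, an irregular flat piece about 15 x 12 x 7 mm, 12 g, lying on the plate; may be absent. Origin at the centre of its underside
- chip_6: loose white chip of a broken ceramic tablet, an irregular flat piece about 19 x 12 x 6 mm, 12 g, lying on the plate; may be absent. Origin at the centre of its underside
There are look-alikes about, which are no part of the job. What is shaped like the ring_large but purple or yellow is not meant. Of the things shaped like the scraper, the grey one is meant.

How it is judged (in metres and radians):
On the way, in this order (a step that is already met when the one before it is completed fails the run):
1. the held scraper block is on the plate (x of scraper in the frame of stand between -0.085 and 0.1 m and y of scraper in the frame of stand between -0.07 and 0.07 m and z of scraper in the frame of stand between 0.029 and 0.04 m and contact force between the fingers and scraper above 1 N), for 0.1 s.
2. every chip has been wiped into the tray (x of chip_1 in the frame of chip_tray between -0.06 and 0.06 m and y of chip_1 in the frame of chip_tray between -0.097 and 0.097 m and z of chip_1 in the frame of chip_tray between -0.005 and 0.022 m and x of chip_2 in the frame of chip_tray between -0.06 and 0.06 m and y of chip_2 in the frame of chip_tray between -0.097 and 0.097 m and z of chip_2 in the frame of chip_tray between -0.005 and 0.022 m and x of chip_3 in the frame of chip_tray between -0.06 and 0.06 m and y of chip_3 in the frame of chip_tray between -0.097 and 0.097 m and z of chip_3 in the frame of chip_tray between -0.005 and 0.022 m and x of chip_4 in the frame of chip_tray between -0.06 and 0.06 m and y of chip_4 in the frame of chip_tray between -0.097 and 0.097 m and z of chip_4 in the frame of chip_tray between -0.005 and 0.022 m and x of chip_5 in the frame of chip_tray between -0.06 and 0.06 m and y of chip_5 in the frame of chip_tray between -0.097 and 0.097 m and z of chip_5 in the frame of chip_tray between -0.005 and 0.022 m and x of chip_6 in the frame of chip_tray between -0.06 and 0.06 m and y of chip_6 in the frame of chip_tray between -0.097 and 0.097 m and z of chip_6 in the frame of chip_tray between -0.005 and 0.022 m), for 0.2 s.
3. the scraper block stands on its mat again, let go (horizontal distance between scraper and mat below 0.035 m and angle between scraper's own z axis and vertical below 0.12 rad and z of scraper in the frame of mat between -0.003 and 0.008 m and contact force between the fingers and scraper below 0.2 N), for 0.2 s.
4. the large ring (if there is one) is down on the spindle, let go (horizontal distance between ring_large and spindle_foot below 0.006 m and angle between the z axis of ring_large and the z axis of stand, either way round below 0.12 rad and z of ring_large in the frame of spindle_foot between 0.004 and 0.012 m and contact force between the fingers and ring_large below 0.2 N), for 0.2 s.
5. the middle ring (if there is one) is down on the spindle, let go (horizontal distance between ring_middle and spindle_foot below 0.006 m and angle between the z axis of ring_middle and the z axis of stand, either way round below 0.12 rad and z of ring_middle in the frame of spindle_foot between 0.004 and 0.028 m and contact force between the fingers and ring_middle below 0.2 N), for 0.2 s.
6. the small ring (if there is one) is down on the spindle, let go (horizontal distance between ring_small and spindle_foot below 0.006 m and angle between the z axis of ring_small and the z axis of stand, either way round below 0.12 rad and z of ring_small in the frame of spindle_foot between 0.004 and 0.045 m and contact force between the fingers and ring_small below 0.2 N), for 0.2 s.
At the end, for the whole second after the job is handed in: all chips inside the tray (under 22 mm above its underside); scraper upright (0.12 rad) on its mat within 35 mm of the mat's centre; rings flat (0.12 rad) round the spindle (6 mm), stacked down on the plate without gaps, larger below smaller; all let go and at rest (all of step 2 and all of step 3 and all of step 4 and all of step 5 and linear speed of each of chip_1, chip_2, chip_3, chip_4, chip_5, chip_6, scraper, ring_large, ring_middle, ring_small below 0.02 m/s and horizontal distance between ring_small and spindle_foot below 0.006 m and angle between the z axis of ring_small and the z axis of stand, either way round below 0.12 rad and z of ring_small in the frame of spindle_foot between 0.018 and 0.045 m and contact force between the fingers and ring_small below 0.2 N); the robot touches nothing.
It fails at once if the fingers touch a chip (contact force between the fingers and chip_1 above 0.3 N or contact force between the fingers and chip_2 above 0.3 N or contact force between the fingers and chip_3 above 0.3 N or contact force between the fingers and chip_4 above 0.3 N or contact force between the fingers and chip_5 above 0.3 N or contact force between the fingers and chip_6 above 0.3 N).
It fails at once if a chip is lifted more than 5 cm above the plate (z of any of chip_1, chip_2, chip_3, chip_4, chip_5, chip_6 in the frame of stand above 0.085 m).
It fails at once if the tape roll, petri dish or calculator is shifted by more than 4 cm (distance of any of tape_roll, petri_dish, calculator from where it was at the start of the episode above 0.04 m).
Of chip_1, chip_2, chip_3, chip_4, chip_5, chip_6 only 4 to 6 are there at a start; the rules pass over those that are not, and their reading is None.
Of ring_large, ring_middle, ring_small only 2 to 3 are there at a start; the rules pass over those that are not, and their reading is None.
At some moment in a run one of scraper, ring_large, ring_middle, ring_small may be knocked a few centimetres aside while the robot is not near it.
Once in a run the grip may slacken for a moment while it holds something.
It also fails if it takes over 208 s, if anything falls off the work surface, if the arm or the gripper's body presses on something with over 40 N, if the wrist force passes 120 N, or if a joint passes its speed limit or range.

### The arm

A 6-joint arm with a two-finger parallel gripper is mounted at the origin on a cart in front of the work surface, level with it; the furniture and walls round the work are solid. World frame = base frame: x ahead of the robot, y to its left, z up, the work surface at z = 0. Lengths are in m, angles in degrees, forces in N, time in s.
With the tool pointing down it reaches from about 0.35 to 0.875 m from the base axis. Payload 4.2 kg.
Tool frame: the origin (TCP) lies midway between the tips of the shut fingers; the grasp point (between the pads) lies 19 mm behind it (r.pinch_z is the distance from the TCP to the grasp point, in m); z points along the fingers, y is the line along which they close (so a half turn about z gives the same grasp; the last joint's range is limited). The gripper opens to 87 mm and grips with 3 to 60 N. Pads are 19 mm wide; open, the fingers measure 117 mm over their backs; the gripper's body (75 mm by 190 mm) begins 51 mm behind the grasp point.
Start: joints at [-61.673, 22.042, 0.453, 0, -68.411, -14.817], TCP at [0.146, -0.608, 0.19] pointing down, gripper open.
Joint ranges: [-179.83, 179.83], [-69.29, 118.12], [-61.27, 80.66], [-181.25, 117.63], [-171.15, -9.14], [-177.46, 177.46]. Speed limits (degrees/s): [159.86, 159.86, 180, 180, 180, 180].

### API

Orientations are given as a 3x3 rotation matrix whose columns are the frame's x, y, z axes.
In Python, from station import r, imaging, models gives the robot as it stands. The module is installed in compiled form; this text tells all that it offers.
- The arm moves only by the tool apply_moves, never from a script. Its argument "moves" is a list of rows, each a list of 2 entries, a list of its own where there are three numbers: the shift along the tool's x, y, z in m, then the turn about the tool's z in degrees. A call has 1 to 5 rows; each row shifts and turns the commanded pose from where the row before left it, along the tool's axes as they then stand; what a row does not reach is not made up. A row lasts 1/12 s, in which the tool goes at most 41.7 mm and 7.16 degrees, less where a joint would pass 70% of its speed; a pose out of reach is approached as far as the arm can. A call is refused whole if a number of a shift passes 0.0417 or a number of a turn 7.16, either way. A call with a gripper value outside its range is refused whole. "hand" is the finger opening in m, from 0 to 0.087, set as the call begins (left out, the last holds). The fingers move at their own pace and stop on an object; the grip force is fixed at half the most. Time passes only in rows, so rows that do not move let the fingers close. It gives the time, the measured TCP pose, the force, the opening and the grip force at its end, in the units of the state.
- r.sense(): the state, without advancing time (a new reading comes with each control period).
- imaging.capture(name): name is "side" or "top"; returns a dict with "frame" (480x640x3 uint8, blue, green, red), "intrinsics" (3x3 intrinsics, pixels), "eye" and "orientation" of the camera in the world. Camera axes: x right, y down, z forward; pixel columns grow to the right and rows downward; lengths in m; the calibration is good to about 2 mm. A picture is of the moment at which its call begins. There is no depth.
- r.finish_job(): hands the job in; it is judged then, once.
Trained networks look in a picture, given as the dict that the camera call returned (one of the last four; its "shot" number tells which), for a name from the list of things; names that differ only in an ending like _2 or _b are one class to them, and where a whole thing is asked for, a point or a joint stands for the part that bears it (a point fixed in the world has none). Each returns a list of dicts, best first, with "confidence" (0 to 1); they miss things now and then, are a little off and sometimes report something else, mostly with a low value. They report only what shows in the picture. A call takes as long as a camera call. They do not tell look-alikes from the thing itself.
- models.cut_out(picture, target): "region" (480x640 bool, what is visible of it) and "extent" ([left, top, width, height] as shares, 0 to 1, of the picture: columns of its width, rows of its height, round what is visible of it).
- models.place_of(picture, target): "at" ([column, row] as shares, 0 to 1, of the picture: columns of its width, rows of its height: a listed point, or the origin of a listed thing).
The state is a dict: "time_s": time; "joints": joint angles; "joint_velocities": joint speeds; "effort": joint torques, N m; "tcp_pos": TCP position; "ee_rot": TCP orientation; "wrist_force": force on the tool from outside, world axes, zero at the start; "moment": the same for the moment, N m; "gripper_width": opening from 0.0 (shut) to 1.0 (fully open); "gripper_force": force on a finger pad.
Only numpy, scipy, OpenCV 4.12 (cv2) and the standard library are available. Lean on these libraries where they do the work, as an engineer would, in place of code of your own. Each camera call takes 0.05 s, during which the arm holds its last target. There are 200 camera calls.

## Working session

There is one attempt and no reset: what is moved stays moved. The work goes in short steps, Python scripts to look and compute and a tool call to move; the robot and the scene stay as the last step left them, time stands still between calls to the robot, and variables do not carry over. Pictures are saved under pics/ and viewed, at most 14 in all, crops included, and the job is handed in when it is done.

Besides the shell and the picture viewer there is one more tool, called after "Emit:" as name([rows], argument=value, ...), one row to a line, values as JSON. apply_moves: Moves the arm, as the interface text tells. Its arguments: {"type":"object","properties":{"moves":{"type":"array"},"hand":{"type":"number"}},"required":["moves"]}

```bash
mkdir -p pics
cat > h.py <<'E'
import numpy as np,cv2
from station import r,imaging,models
def ray(p,u,v):
    K=np.array(p["intrinsics"]);R=np.array(p["orientation"]);d=R@np.linalg.inv(K)@np.array([u,v,1.]);return np.array(p["eye"]),d
def at_z(p,u,v,z):
    e,d=ray(p,u,v);return e+d*(z-e[2])/d[2]
def proj(p,X):
    K=np.array(p["intrinsics"]);R=np.array(p["orientation"]);c=K@(R.T@(np.array(X)-np.array(p["eye"])));return c[:2]/c[2]
E
python3 - <<'E'
from h import *
s=r.sense();print({k:np.round(v,3).tolist() for k,v in s.items()},r.pinch_z)
P={n:imaging.capture(n) for n in("top","side")}
for n,p in P.items():
    cv2.imwrite(f"pics/{n}0.png",p["frame"]);print(n,np.round(p["eye"],3),np.round(p["orientation"],3).tolist(),np.round(p["intrinsics"],1).tolist())
names="stand spindle_foot chip_tray mat scraper tape_roll petri_dish calculator ring_large ring_middle ring_small chip_1".split()
for t in names:
  for n,p in P.items():
    for d in models.place_of(p,t)[:7]:
        u,v=d["at"][0]*640,d["at"][1]*480
        z={"ring_":.008,"chip_1":.034,"spindle_foot":.034}.get(t[:5] if t[:5]=="ring_" else t,0)
        if t=="scraper":z=.003
        print(t,n,round(d["confidence"],2),round(u),round(v),np.round(at_z(p,u,v,z)[:2],4))
E
```

```text
{'time_s': 0.0, 'joints': [-61.674, 22.09, 0.38, -0.03, -68.412, -14.816], 'joint_velocities': [-0.08, 0.069, -0.045, -0.027, 0.011, 0.112], 'effort': [-0.0, -39.066, 18.741, 4.22, 0.011, -0.0], 'tcp_pos': [0.146, -0.607, 0.189], 'ee_rot': [[-0.972, -0.233, -0.001], [-0.233, 0.972, 0.002], [0.0, 0.002, -1.0]], 'wrist_force': [-0.248, -0.21, 0.654], 'moment': [-0.013, 0.005, 0.047], 'gripper_force': 0.0, 'gripper_width': 0.996} 0.0187
top [ 0.272 -0.051  1.525] [[0.021, -0.984, 0.176], [-1.0, -0.022, -0.006], [0.01, -0.176, -0.984]] [[490.2, 0.0, 317.9], [0.0, 490.2, 242.6], [0.0, 0.0, 1.0]]
side [0.302 1.413 1.346] [[-0.989, -0.1, 0.113], [-0.151, 0.641, -0.752], [0.003, -0.761, -0.649]] [[531.4, 0.0, 323.1], [0.0, 531.4, 238.1], [0.0, 0.0, 1.0]]
stand top 0.74 210 239 [0.5493 0.2816]
stand top 0.55 207 249 [0.5184 0.288 ]
stand top 0.3 330 246 [ 0.5362 -0.0991]
stand side 0.83 297 322 [0.5563 0.2835]
spindle_foot top 0.59 212 248 [0.5138 0.2669]
spindle_foot top 0.28 185 230 [0.5687 0.3515]
spindle_foot side 0.84 309 314 [0.5189 0.2764]
chip_tray top 0.8 204 198 [0.6833 0.3082]
chip
[... 1357 characters left out ...]
2 [ 0.4504 -0.0065]
ring_middle side 0.55 278 303 [0.6339 0.2192]
ring_middle side 0.46 346 265 [ 0.43   -0.0038]
ring_small top 0.56 350 286 [ 0.4103 -0.1626]
ring_small top 0.22 202 198 [0.6785 0.3131]
ring_small side 0.52 351 234 [ 0.4306 -0.1792]
ring_small side 0.39 320 382 [0.4448 0.5082]
chip_1 top 0.67 326 200 [ 0.6743 -0.081 ]
chip_1 top 0.55 225 237 [0.5491 0.2273]
chip_1 top 0.52 222 217 [0.6123 0.2401]
chip_1 top 0.48 182 232 [0.5647 0.3617]
chip_1 top 0.38 192 242 [0.533  0.3282]
chip_1 top 0.36 215 231 [0.569  0.2591]
chip_1 side 0.58 299 308 [0.5546 0.2532]
chip_1 side 0.5 287 331 [0.5746 0.3558]
chip_1 side 0.49 300 302 [0.5559 0.2278]
chip_1 side 0.43 280 302 [0.6242 0.2364]
```

Run:
```python
import cv2
a=cv2.imread("pics/top0.png")
cv2.imwrite("pics/topc.png",cv2.resize(a[165:325,110:380],None,fx=2.95,fy=2.95,interpolation=cv2.INTER_CUBIC))
cv2.imwrite("pics/topd.png",cv2.resize(a[220:340,360:540],None,fx=4,fy=4,interpolation=cv2.INTER_CUBIC))
```

```text
(no output)
```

View pics/topc.png

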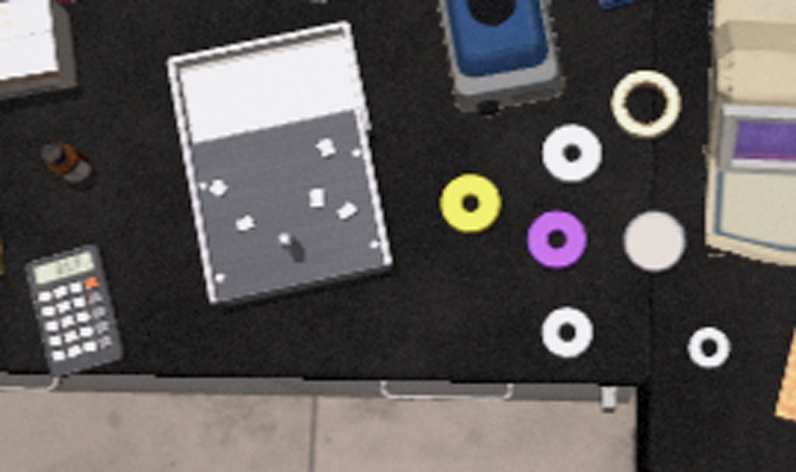

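View pics/topd.png

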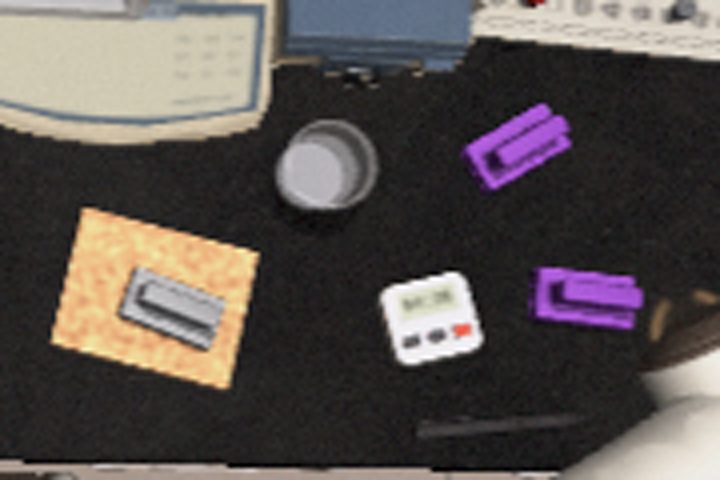

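View pics/side0.png

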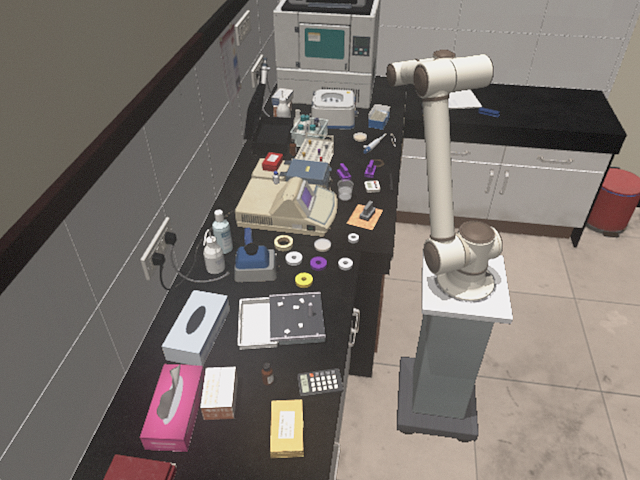

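The top crop shows 5 chips at crop px (326,147), (218,187), (316,197), (346,210) and (245,222). The small dots near the curbs at (203,185), (356,152), (374,244) and (220,277) look like screws.

- **Ring candidates:** white (572,152), (567,332) and (709,347) are the large, middle and small aluminium rings. Yellow (470,203) and purple (556,239) are decoys.
- **Scraper candidates:** the grey one on the mat at image px (402,300) is meant. The purple ones at (486,257) and (504,292) are decoys.

Both enlarged crops confirm this. Next I fit the poses.

```bash
cat >> h.py <<'E'
from scipy.optimize import minimize
S=8
def box(x0,x1,y0,y1,z0,z1): return np.array([[x,y,z] for x in(x0,x1) for y in(y0,y1) for z in(z0,z1)])/1000
def cyl(rad,h): return np.array([[rad*np.cos(a),rad*np.sin(a),z] for a in np.linspace(0,6.283,40) for z in(0,h)])/1000
PARTS=dict(stand=[box(-85,88,-95,95,0,40)],chip_tray=[box(-63,63,-99,99,0,25)],mat=[box(-55,55,-70,70,0,3)],
 scraper=[box(-20,20,-37,37,0,20),box(-8,8,-30,30,20,53)],ring_large=[cyl(31,16)],ring_middle=[cyl(26,16)],ring_small=[cyl(21,16)])
def render(p,parts,pose,z0,roi):
    l,t,w,h=roi;m=np.zeros((h*S,w*S),np.uint8);c,s=np.cos(pose[2]),np.sin(pose[2])
    for q in parts:
        W=q@np.array([[c,s,0],[-s,c,0],[0,0,1]])+[pose[0],pose[1],z0]
        px=np.array([proj(p,X) for X in W]);px=((px+.5-[l,t])*S)
        cv2.fillConvexPoly(m,cv2.convexHull(px.astype(np.float32)).astype(np.int32),1)
    return cv2.resize(m.astype(np.float32),(w,h),interpolation=cv2.INTER_AREA)
def fit(ims,parts,pose,z0,yaw=True,d=.012):
    # ims: list of (picture, bool mask)
    R=[]
    for p,m in ims:
        ys,xs=np.where(m);R.append((xs.min()-6,ys.min()-6,np.ptp(xs)+13,np.ptp(ys)+13))
    def f(q):
        q=list(q)+([] if yaw else [0]);e=0
        for (p,m),ro in zip(ims,R):
            a=render(p,parts,q,z0,ro);b=m[ro[1]:ro[1]+ro[3],ro[0]:ro[0]+ro[2]];e+=np.abs(a-b).sum()/m.sum()
        return e
    x=np.array(pose[:3 if yaw else 2],float);n=len(x)
    for k in range(2):
        dd=[d,d,.15][:n] if k==0 else [d/3,d/3,.05][:n]
        o=minimize(f,x,method="Nelder-Mead",options=dict(initial_simplex=np.vstack([x]+[x+np.eye(n)[i]*dd[i] for i in range(n)]),xatol=1e-4,fatol=1e-4));x=o.x
    return x,o.fun/len(ims)
def mask(p,t,near=None):
    L=models.cut_out(p,t)
    if near is not None:
        def dist(d):
            ys,xs=np.where(d["region"]);return np.hypot(xs.mean()-near[0],ys.mean()-near[1]) if len(xs) else 1e9
        L=[d for d in L if dist(d)<14]
    return np.array(L[0]["region"]) if L else None
E
cat > m.py <<'E'
from h import *
P=[imaging.capture(n) for n in("top","side")]
init=dict(stand=(.553,.283,.16,0),chip_tray=(.68,.312,.16,0),mat=(.384,-.315,-.2,0),scraper=(.38,-.322,-.2,.003),ring_large=(.636,-.0116,0,0),ring_middle=(.436,-.006,0,0),ring_small=(.415,-.168,0,0))
for t,q in init.items():
  A=[]
  for p in P:
    m=mask(p,t,proj(p,(q[0],q[1],.02)))
    if m is not None:A.append((p,m))
  for sub in ([A] if len(A)<2 else [A,A[:1],A[1:]]):
    if sub:
      x,e=fit(sub,PARTS[t],q[:3],q[3],not t.startswith("ring"));print(t,len(sub),np.round(x,4),round(e,3))
E
python3 m.py
python3 - <<'E'
from h import *
p=imaging.capture("top")
for n,u,v in [("c",326,147),("c",218,187),("c",316,197),("c",346,210),("c",245,222),("s",203,185),("s",356,152),("s",374,244),("s",220,277)]:
    print(n,np.round(at_z(p,110+u/2.95-.5,165+v/2.95-.5,.037)[:2],4))
E
```

```text
stand 2 [0.5574 0.2845 0.2402] 0.1
stand 1 [0.5564 0.2856 0.2524] 0.114
stand 1 [0.5574 0.2822 0.2365] 0.083
chip_tray 2 [0.6826 0.3162 0.2796] 0.313
chip_tray 1 [0.6812 0.316  0.26  ] 0.347
chip_tray 1 [0.6845 0.3174 0.2834] 0.275
mat 2 [ 0.3883 -0.3088 -0.2356] 0.383
mat 1 [ 0.3891 -0.3102 -0.2495] 0.286
mat 1 [ 0.3874 -0.3044 -0.2278] 0.42
scraper 2 [ 0.3788 -0.3213 -0.3269] 0.145
scraper 1 [ 0.3799 -0.3224 -0.3452] 0.08
scraper 1 [ 0.3768 -0.3178 -0.279 ] 0.148
ring_large 2 [ 0.6265 -0.0102] 0.776
ring_large 1 [ 0.6267 -0.011 ] 0.182
ring_large 1 [0.603  0.0364] 1.0
ring_middle 2 [ 0.4321 -0.0097] 0.237
ring_middle 1 [ 0.4329 -0.0107] 0.314
ring_middle 1 [ 0.4315 -0.0063] 0.083
ring_small 2 [ 0.4193 -0.1572] 0.215
ring_small 1 [ 0.42   -0.1579] 0.271
ring_small 1 [ 0.4191 -0.1553] 0.11
c [0.6212 0.2468]
c [0.5756 0.3574]
c [0.5672 0.2543]
c [0.5541 0.2222]
c [0.539  0.3267]
s [0.5774 0.3732]
s [0.6165 0.215 ]
s [0.5187 0.1912]
s [0.4805 0.3488]
```

```bash
cat > plan.py <<'E'
import sys
from h import *
# plan.py x y z yaw [nrows]  ; yaw = world angle of tool y axis
def plan(t,yaw,n=None,p=None,y0=None):
    s=r.sense();R=np.array(s["ee_rot"]);p=np.array(s["tcp_pos"]) if p is None else p
    y0=np.degrees(np.arctan2(R[1,1],R[0,1])) if y0 is None else y0
    dy=(yaw-y0+180)%360-180; 
    if abs(dy)>175: print("big turn",dy)
    D=np.array(t)-p
    n=n or int(np.ceil(max(np.linalg.norm(D)/.036,abs(dy)/7,1)))
    print("at",np.round(p,4),"yaw",round(y0,1),"turn",round(dy,1),"rows",n)
    out=[];cur=p.copy()
    a=y0
    for i in range(n):
        want=p+D*(i+1)/n;ar=np.radians(a)
        Rt=np.array([[np.sin(ar),np.cos(ar),0],[-np.cos(ar),np.sin(ar),0],[0,0,-1]]) # x = y cross z
        d=np.round(Rt.T@(want-cur),4);cur=cur+Rt@d
        w=round(y0+dy*(i+1)/n-a,1);a+=w
        out.append([d.tolist(),-w])
    for i in range(0,n,5): print(str(out[i:i+5]).replace(" ",""))
    return np.array(t),yaw
if __name__=="__main__":
    v=[float(q) for q in sys.argv[1:]];p=y=None
    for i in range(0,len(v),4): p,y=plan(v[i:i+3],v[i+3],None,p,y)
E
python3 - <<'E'
from h import *
p=imaging.capture("top")
print(at_z(p,398.5,293.9,.003))
E
python3 plan.py .379 -.3215 .12 161 .379 -.3215 .027 161
```

```text
[ 0.3888254  -0.31276801  0.003     ]
at [ 0.146  -0.6077  0.1901] yaw 103.5 turn 57.5 rows 11
[[[0.0267,0.0204,0.0064],np.float64(-5.2)],[[0.0284,0.0178,0.0063],np.float64(-5.3)],[[0.0299,0.0152,0.0064],np.float64(-5.2)],[[0.0312,0.0123,0.0064],np.float64(-5.2)],[[0.0322,0.0095,0.0063],np.float64(-5.2)]]
[[[0.0329,0.0066,0.0064],np.float64(-5.3)],[[0.0333,0.0035,0.0064],np.float64(-5.2)],[[0.0336,0.0004,0.0064],np.float64(-5.2)],[[0.0334,-0.0026,0.0063],np.float64(-5.2)],[[0.0331,-0.0056,0.0064],np.float64(-5.3)]]
[[[0.0324,-0.0087,0.0064],np.float64(-5.2)]]
at [ 0.379  -0.3215  0.12  ] yaw 161.0 turn 0.0 rows 3
[[[0.0,0.0,0.031],-0.0],[[0.0,0.0,0.031],-0.0],[[0.0,0.0,0.031],-0.0]]
```

```bash
sed -i 's/\[np.sin(ar),np.cos(ar),0\],\[-np.cos(ar),np.sin(ar),0\]/[-np.sin(ar),np.cos(ar),0],[np.cos(ar),np.sin(ar),0]/; s/w=round(y0/w=round(float(y0)/; s/np.round(Rt.T@(want-cur),4)/np.round(Rt.T@(want-cur),3)/; s/out.append(\[d.tolist(),-w\])/out.append([d.tolist(),round(-float(w),1)])/' plan.py
python3 plan.py .379 -.3215 .12 161 .379 -.3215 .027 161
```

```text
at [ 0.146  -0.6077  0.1901] yaw 103.5 turn 57.5 rows 11
[[[-0.027,0.02,0.006],-5.2],[[-0.028,0.018,0.007],-5.3],[[-0.03,0.015,0.006],-5.2],[[-0.031,0.013,0.006],-5.2],[[-0.032,0.009,0.007],-5.2]]
[[[-0.033,0.007,0.006],-5.3],[[-0.034,0.003,0.007],-5.2],[[-0.033,0.001,0.006],-5.2],[[-0.034,-0.003,0.006],-5.2],[[-0.033,-0.006,0.007],-5.3]]
[[[-0.032,-0.008,0.006],-5.2]]
at [ 0.379  -0.3215  0.12  ] yaw 161.0 turn 0.0 rows 3
[[[0.0,0.0,0.031],-0.0],[[0.0,0.0,0.031],-0.0],[[0.0,0.0,0.031],-0.0]]
```

Emit:
apply_moves([
  [[-0.027,0.02,0.006],-5.2],
  [[-0.028,0.018,0.007],-5.3],
  [[-0.03,0.015,0.006],-5.2],
  [[-0.031,0.013,0.006],-5.2],
  [[-0.032,0.009,0.007],-5.2],
])

```text
time_s: 2.62
tcp_pos: [0.2524, -0.4768, 0.1581]
ee_rot: [[-0.768, -0.641, 0.0], [-0.641, 0.768, -0.001], [-0.0, -0.001, -1.0]]
wrist_force: [0.8, 0.0, -0.0]
gripper_width: 0.999
gripper_force: 0.0
```

Emit:
apply_moves([
  [[-0.033,0.007,0.006],-5.3],
  [[-0.034,0.003,0.007],-5.2],
  [[-0.033,0.001,0.006],-5.2],
  [[-0.034,-0.003,0.006],-5.2],
  [[-0.033,-0.006,0.007],-5.3],
])

```text
time_s: 3.03
tcp_pos: [0.3593, -0.3462, 0.1263]
ee_rot: [[-0.406, -0.914, 0.001], [-0.914, 0.406, -0.001], [0.0, -0.001, -1.0]]
wrist_force: [-0.6, -2.0, 0.3]
gripper_width: 1.003
gripper_force: 0.0
```

Emit:
apply_moves([
  [[-0.032,-0.008,0.006],-5.2],
  [[0,0,0],0],
  [[0,0,0],0],
])

```text
time_s: 3.28
tcp_pos: [0.3796, -0.3204, 0.12]
ee_rot: [[-0.323, -0.947, -0.0], [-0.947, 0.323, 0.0], [0.0, 0.0, -1.0]]
wrist_force: [-0.6, -1.3, 0.3]
gripper_width: 0.999
gripper_force: 0.0
```

```bash
python3 plan.py .379 -.3215 .027 161; python3 m.py | grep -E "scraper|mat|ring"
```

```text
at [ 0.3796 -0.3204  0.12  ] yaw 161.2 turn -0.2 rows 3
[[[0.0,0.0,0.031],0.1],[[0.001,0.0,0.031],0.0],[[0.0,0.0,0.031],0.1]]
mat 2 [ 0.3857 -0.3076 -0.2902] 1.325
mat 1 [ 0.2072 -0.2506 -0.8274] 1.0
mat 1 [ 0.3858 -0.3053 -0.2422] 0.415
scraper 1 [ 0.3802 -0.3205 -0.3548] 0.54
ring_large 2 [ 0.6255 -0.0092] 0.105
ring_large 1 [ 0.6258 -0.0104] 0.088
ring_large 1 [ 0.6248 -0.0074] 0.092
ring_middle 1 [ 0.4327 -0.0109] 0.277
```

Emit:
apply_moves([
  [[0,0,0.031],0],
  [[0.001,0,0.031],0],
  [[0,0,0.03],0],
  [[0,0,0],0],
  [[0,0,0],0],
])

```text
time_s: 4.5
tcp_pos: [0.3775, -0.3223, 0.0273]
ee_rot: [[-0.325, -0.946, -0.004], [-0.946, 0.325, 0.001], [0.0, 0.004, -1.0]]
wrist_force: [0.8, 0.2, 0.3]
gripper_width: 1.001
gripper_force: 0.0
```

Emit:
apply_moves([
  [[0,0,0],0],
  [[0,0,0],0],
  [[0,0,0],0],
  [[0,0,0],0],
  [[0,0,0],0],
], hand=0.0)

```text
time_s: 4.92
tcp_pos: [0.3789, -0.3227, 0.029]
ee_rot: [[-0.325, -0.946, 0.002], [-0.946, 0.325, -0.001], [0.0, -0.002, -1.0]]
wrist_force: [-0.1, -0.5, 0.2]
gripper_width: 0.707
gripper_force: 0.0
```

Emit:
apply_moves([
  [[0,0,0],0],
  [[0,0,0],0],
  [[0,0,0],0],
])

```text
time_s: 5.17
tcp_pos: [0.3784, -0.3225, 0.0282]
ee_rot: [[-0.325, -0.946, 0.0], [-0.946, 0.325, -0.0], [0.0, -0.0, -1.0]]
wrist_force: [0.2, -0.9, -0.0]
gripper_width: 0.478
gripper_force: 0.0
```

Emit:
apply_moves([
  [[0,0,-0.03],0],
  [[0,0,-0.035],0],
  [[0,0,-0.035],0],
  [[0,0,0],0],
])

```text
time_s: 5.5
tcp_pos: [0.3827, -0.3252, 0.1351]
ee_rot: [[-0.324, -0.946, 0.012], [-0.946, 0.324, -0.008], [0.003, -0.014, -1.0]]
wrist_force: [0.8, -0.8, 0.0]
gripper_width: 0.171
gripper_force: 0.0
```

```bash
python3 plan.py  .487 .219 .125 194
```

```text
at [ 0.3827 -0.3252  0.1351] yaw 161.1 turn 32.9 rows 16
[[[-0.034,0.005,0.001],-2.1],[[-0.035,0.003,0.0],-2.0],[[-0.034,0.003,0.001],-2.1],[[-0.035,0.001,0.001],-2.0],[[-0.035,-0.0,0.0],-2.1]]
[[[-0.034,-0.002,0.001],-2.0],[[-0.035,-0.002,0.0],-2.1],[[-0.034,-0.004,0.001],-2.0],[[-0.034,-0.005,0.001],-2.1],[[-0.034,-0.006,0.0],-2.0]]
[[[-0.034,-0.008,0.001],-2.1],[[-0.034,-0.009,0.001],-2.1],[[-0.033,-0.009,0.0],-2.0],[[-0.033,-0.012,0.001],-2.1],[[-0.032,-0.012,0.0],-2.0]]
[[[-0.032,-0.013,0.001],-2.1]]
```

Emit:
apply_moves([
  [[0,0,0],0],
  [[0,0,0],0],
  [[0,0,0],0],
  [[0,0,0],0],
  [[0,0,0],0],
], hand=0.07)

```text
time_s: 5.92
tcp_pos: [0.3777, -0.3222, 0.1269]
ee_rot: [[-0.325, -0.946, -0.002], [-0.946, 0.325, 0.001], [-0.0, 0.003, -1.0]]
wrist_force: [0.9, 0.4, -0.2]
gripper_width: 0.468
gripper_force: 0.0
```

Emit:
apply_moves([
  [[0,0,0],0],
  [[0,0,0],0],
  [[0,0,0],0],
  [[0,0,0],0],
])

```text
time_s: 6.25
tcp_pos: [0.3783, -0.3225, 0.1279]
ee_rot: [[-0.325, -0.946, -0.0], [-0.946, 0.325, 0.0], [-0.0, 0.0, -1.0]]
wrist_force: [0.5, 1.1, -0.5]
gripper_width: 0.752
gripper_force: 0.0
```

```bash
python3 m.py | grep -E "scraper|mat"; python3 plan.py .379 -.3215 .028 161;python3 - <<'E'
from h import *
p=imaging.capture("side");cv2.imwrite("pics/s1.png",cv2.resize(p["frame"][150:270,300:440],None,fx=5,fy=5,interpolation=cv2.INTER_CUBIC))
E
```

```text
mat 2 [ 0.3868 -0.3059 -0.2931] 1.502
mat 1 [ 0.2107 -0.195  -0.75  ] 1.0
mat 1 [ 0.3866 -0.3062 -0.2296] 0.495
scraper 2 [ 0.3769 -0.32   -0.4531] 0.578
scraper 1 [ 0.3839 -0.3209 -0.1462] 1.019
scraper 1 [ 0.3755 -0.3196 -0.3883] 0.103
at [ 0.3783 -0.3225  0.128 ] yaw 161.0 turn -0.0 rows 3
[[[-0.0,-0.0,0.033],0.0],[[-0.001,-0.0,0.034],0.0],[[-0.0,-0.0,0.033],0.0]]
```

View pics/s1.png

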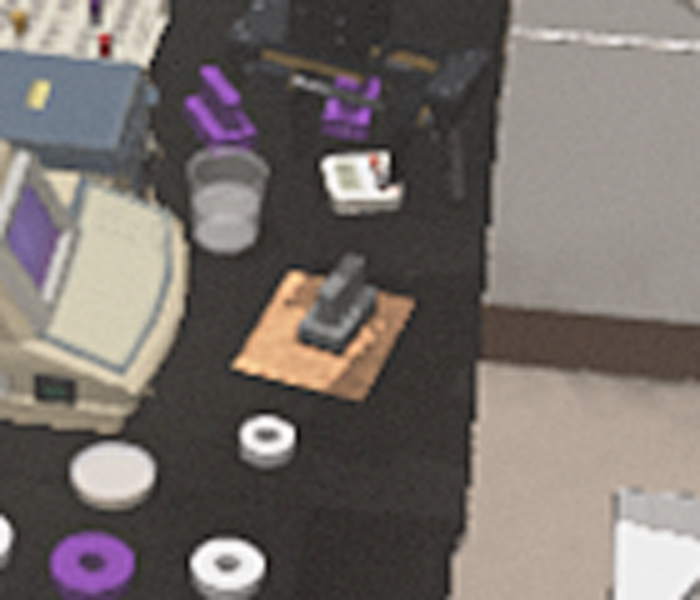

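The scraper still stands on its mat at crop px (340,310). The fingers had simply not closed before the lift, so I retry with a longer wait.

Emit:
apply_moves([
  [[0,0,0.033],0.5],
  [[0,0,0.034],0.5],
  [[0,0,0.034],0],
  [[0,0,0],0],
  [[0,0,0],0],
])

```text
time_s: 7.52
tcp_pos: [0.3774, -0.3222, 0.0262]
ee_rot: [[-0.341, -0.94, -0.004], [-0.94, 0.341, 0.001], [0.0, 0.004, -1.0]]
wrist_force: [-0.3, -0.4, 1.1]
gripper_width: 0.806
gripper_force: 0.0
```

Emit:
apply_moves([
  [[0,0,0],0],
  [[0,0,0],0],
  [[0,0,0],0],
  [[0,0,0],0],
  [[0,0,0],0],
], hand=0.0)

```text
time_s: 7.93
tcp_pos: [0.379, -0.3227, 0.0281]
ee_rot: [[-0.342, -0.94, 0.002], [-0.94, 0.342, -0.001], [0.0, -0.002, -1.0]]
wrist_force: [0.3, -0.1, 0.3]
gripper_width: 0.51
gripper_force: 0.0
```

Emit:
apply_moves([
  [[0,0,0],0],
  [[0,0,0],0],
  [[0,0,0],0],
  [[0,0,0],0],
  [[0,0,0],0],
])

```text
time_s: 8.35
tcp_pos: [0.3784, -0.3225, 0.027]
ee_rot: [[-0.342, -0.94, -0.0], [-0.94, 0.342, 0.0], [0.0, 0.0, -1.0]]
wrist_force: [-0.6, -0.1, -0.2]
gripper_width: 0.127
gripper_force: 0.0
```

Emit:
apply_moves([
  [[0,0,0],0],
  [[0,0,0],0],
  [[0,0,0],0],
  [[0,0,0],0],
])

```text
time_s: 8.68
tcp_pos: [0.3784, -0.3225, 0.027]
ee_rot: [[-0.342, -0.94, -0.0], [-0.94, 0.342, 0.0], [0.0, 0.0, -1.0]]
wrist_force: [0.0, 0.5, -1.3]
gripper_width: 0.003
gripper_force: 0.0
```

Run:
```python
from h import *
o=[]
for n in("top","side"):
    p=imaging.capture(n);s=r.sense();u,v=proj(p,np.array(s["tcp_pos"]));print(n,u,v)
    c=int(u),int(v);im=p["frame"].copy();q=cv2.resize(im[c[1]-40:c[1]+40,c[0]-45:c[0]+45],None,fx=4.4,fy=5,interpolation=cv2.INTER_CUBIC);o.append(q)
cv2.imwrite("pics/s2.png",np.hstack(o))
```

```text
top 403.06289423613356 296.8333843408047
side 367.7014046462896 209.59687074405494
```

View pics/s2.png

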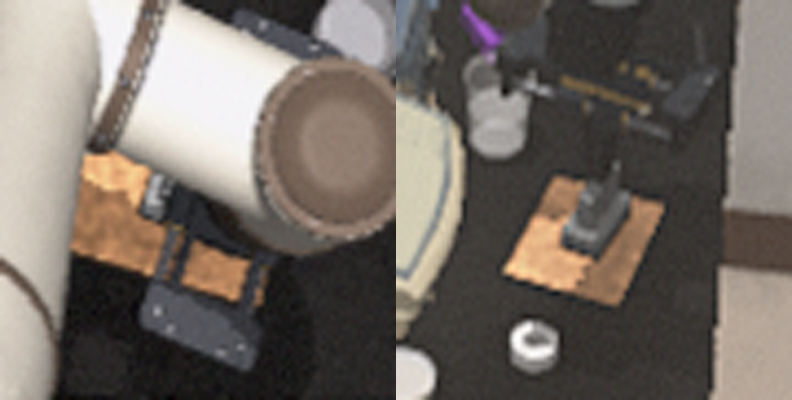

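Run:
```python
from h import *
p=imaging.capture("side");im=p["frame"];l,t,w,h=325,150,80,75;k=10
a=cv2.resize(im[t:t+h,l:l+w],None,fx=5,fy=8,interpolation=cv2.INTER_CUBIC);b=a.copy()
T=lambda X:tuple(int(x) for x in ((proj(p,X)+.5-[l,t])*[5,8]))
tc=np.array(r.sense()["tcp_pos"])
for z in(0,.0187,.07): cv2.circle(b,T(tc+[0,0,z]),4,(0,0,255),-1)
yaw=-.345;c,s=np.cos(yaw),np.sin(yaw)
for q in PARTS["scraper"]:
    for X in q: cv2.circle(b,T([.379+c*X[0]-s*X[1],-.3215+s*X[0]+c*X[1],X[2]+.003]),3,(0,255,0),-1)
cv2.imwrite("pics/s3.png",np.hstack([a,b]))
```

```text
(no output)
```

View pics/s3.png

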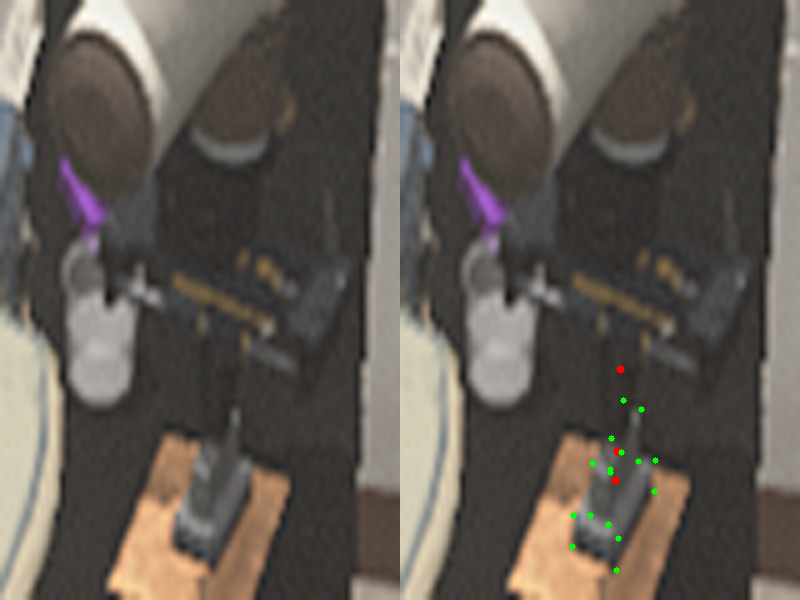

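Emit:
apply_moves([
  [[0,0,-0.02],0],
  [[0,0,-0.02],0],
  [[0,0,-0.02],0],
  [[0,0,0],0],
  [[0,0,0],0],
])

```text
time_s: 9.25
tcp_pos: [0.3791, -0.3227, 0.088]
ee_rot: [[-0.342, -0.94, 0.003], [-0.94, 0.342, -0.001], [-0.0, -0.003, -1.0]]
wrist_force: [-0.2, -0.2, -0.4]
gripper_width: 0.006
gripper_force: 0.0
```

Run:
```python
from h import *
print({k:np.round(v,3).tolist() for k,v in r.sense().items() if k[:2] in("gr","wr","gr","tc")})
o=[]
for n in("top","side"):
    p=imaging.capture(n);s=r.sense();u,v=proj(p,np.array(s["tcp_pos"]));print(n,u,v)
    c=int(u),int(v)+(10 if n=="side" else 0);im=p["frame"];o.append(cv2.resize(im[c[1]-40:c[1]+40,c[0]-27:c[0]+27],None,fx=7.4,fy=7.4,interpolation=cv2.INTER_CUBIC))
cv2.imwrite("pics/s4.png",np.hstack(o))
```

```text
{'tcp_pos': [0.379, -0.323, 0.088], 'wrist_force': [-0.216, -0.223, -0.415], 'gripper_force': 0.0, 'gripper_width': 0.006}
top 406.6825031540864 295.521746160775
side 368.69301590143533 197.89877551927836
```

View pics/s4.png

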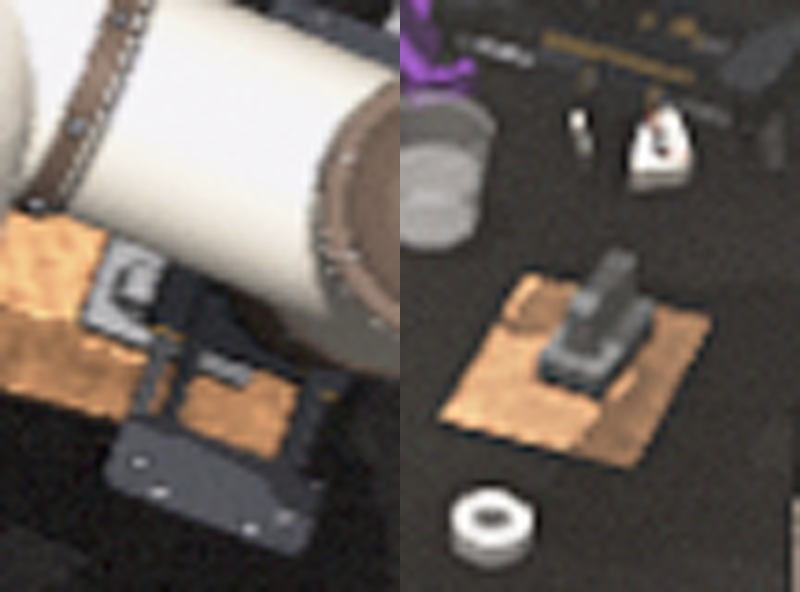

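The fingers shut in line with the rib but apparently above it: the tips look about 25–30 mm higher in the image than the reported TCP. I test this by touch with the fingers shut.

Emit:
apply_moves([
  [[0,0,0.03],0],
  [[0,0,0.027],0],
  [[0,0,0.004],0],
  [[0,0,0],0],
  [[0,0,0],0],
])

```text
time_s: 9.77
tcp_pos: [0.3776, -0.3221, 0.025]
ee_rot: [[-0.342, -0.94, -0.003], [-0.94, 0.342, 0.001], [-0.0, 0.003, -1.0]]
wrist_force: [0.1, -0.3, 0.2]
gripper_width: 0.007
gripper_force: 0.0
```

Emit:
apply_moves([
  [[0,0,0.002],0],
  [[0,0,0],0],
  [[0,0,0],0],
])

```text
time_s: 10.02
tcp_pos: [0.3782, -0.3225, 0.024]
ee_rot: [[-0.342, -0.94, -0.0], [-0.94, 0.342, 0.0], [-0.0, 0.0, -1.0]]
wrist_force: [0.8, 0.6, 0.9]
gripper_width: 0.003
gripper_force: 0.5
```

Emit:
apply_moves([
  [[0,0,0.002],0],
  [[0,0,0],0],
  [[0,0,0],0],
])

```text
time_s: 10.27
tcp_pos: [0.3783, -0.3225, 0.0239]
ee_rot: [[-0.341, -0.94, -0.0], [-0.94, 0.341, -0.0], [0.0, -0.0, -1.0]]
wrist_force: [-2.9, 3.4, 14.7]
gripper_width: 0.007
gripper_force: 7.4
```

Emit:
apply_moves([
  [[0,0,0.002],0],
  [[0,0,0],0],
  [[0,0,0],0],
])

```text
time_s: 10.52
tcp_pos: [0.3784, -0.3226, 0.0238]
ee_rot: [[-0.34, -0.94, -0.0], [-0.94, 0.34, -0.001], [0.001, -0.0, -1.0]]
wrist_force: [-5.3, 8.3, 27.9]
gripper_width: 0.006
gripper_force: 14.2
```

Contact came at a reported z of 0.024, but the rib top is at 0.056. So the true fingertip z is the reported z plus 32 mm, and I correct for it.

Emit:
apply_moves([
  [[0,0,-0.025],0],
  [[0,0,-0.02],0],
  [[0,0,0],0],
  [[0,0,0],0],
  [[0,0,0],0],
], hand=0.06)

```text
time_s: 10.93
tcp_pos: [0.3777, -0.3221, 0.0644]
ee_rot: [[-0.342, -0.94, -0.001], [-0.94, 0.342, 0.001], [-0.0, 0.001, -1.0]]
wrist_force: [0.0, 0.9, -0.4]
gripper_width: 0.294
gripper_force: 0.0
```

Emit:
apply_moves([
  [[0,0,0],0],
  [[0,0,0],0],
  [[0,0,0],0],
  [[0,0,0],0],
  [[0,0,0],0],
])

```text
time_s: 11.35
tcp_pos: [0.3782, -0.3224, 0.0646]
ee_rot: [[-0.342, -0.94, -0.001], [-0.94, 0.342, 0.0], [-0.0, 0.001, -1.0]]
wrist_force: [-0.1, -1.0, 0.5]
gripper_width: 0.648
gripper_force: 0.0
```

Emit:
apply_moves([
  [[0,0,0.03],0],
  [[0,0,0.025],0],
  [[0,0,0.01],0],
  [[0,0,0.005],0],
  [[0,0,0],0],
])

```text
time_s: 11.77
tcp_pos: [0.3777, -0.3222, -0.0061]
ee_rot: [[-0.342, -0.94, -0.002], [-0.94, 0.342, 0.001], [-0.0, 0.003, -1.0]]
wrist_force: [-0.4, -0.3, 0.4]
gripper_width: 0.689
gripper_force: 0.0
```

Emit:
apply_moves([
  [[0,0,0.001],0],
  [[0,0,0],0],
  [[0,0,0],0],
  [[0,0,0],0],
  [[0,0,0],0],
], hand=0.0)

```text
time_s: 12.18
tcp_pos: [0.3788, -0.3227, -0.0053]
ee_rot: [[-0.342, -0.94, 0.001], [-0.94, 0.342, -0.001], [0.0, -0.001, -1.0]]
wrist_force: [-0.8, -0.4, -0.4]
gripper_width: 0.394
gripper_force: 0.0
```

Emit:
apply_moves([
  [[0,0,0],0],
  [[0,0,0],0],
  [[0,0,0],0],
  [[0,0,0],0],
  [[0,0,0],0],
])

```text
time_s: 12.6
tcp_pos: [0.3786, -0.3226, -0.0058]
ee_rot: [[-0.342, -0.94, 0.0], [-0.94, 0.342, -0.0], [0.0, -0.0, -1.0]]
wrist_force: [0.0, -0.4, 0.0]
gripper_width: 0.185
gripper_force: 30.0
```

Emit:
apply_moves([
  [[0,0,0],0],
  [[0,0,0],0],
  [[0,0,0],0],
  [[0,0,0],0],
  [[0,0,0],0],
])

```text
time_s: 13.02
tcp_pos: [0.3786, -0.3226, -0.0058]
ee_rot: [[-0.342, -0.94, 0.0], [-0.94, 0.342, -0.0], [0.0, -0.001, -1.0]]
wrist_force: [1.0, 0.6, 2.6]
gripper_width: 0.181
gripper_force: 30.0
```

Emit:
apply_moves([
  [[0,0,-0.03],0],
  [[0,0,-0.035],0],
  [[0,0,-0.035],0],
  [[0,0,-0.02],0],
  [[0,0,0],0],
])

```text
time_s: 13.43
tcp_pos: [0.3808, -0.3238, 0.1183]
ee_rot: [[-0.341, -0.94, 0.008], [-0.94, 0.341, -0.004], [0.001, -0.009, -1.0]]
wrist_force: [1.1, 0.0, -2.4]
gripper_width: 0.18
gripper_force: 30.0
```

```bash
python3 plan.py  .5124 .2236 .113 194
```

```text
at [ 0.3808 -0.3238  0.1183] yaw 160.0 turn 34.0 rows 16
[[[-0.035,0.004,0.0],-2.1],[[-0.035,0.003,0.001],-2.1],[[-0.035,0.001,-0.0],-2.2],[[-0.035,-0.0,0.0],-2.1],[[-0.036,-0.001,0.001],-2.1]]
[[[-0.035,-0.003,-0.0],-2.1],[[-0.035,-0.004,0.0],-2.2],[[-0.034,-0.005,0.001],-2.1],[[-0.035,-0.006,-0.0],-2.1],[[-0.034,-0.008,0.0],-2.1]]
[[[-0.034,-0.009,0.001],-2.1],[[-0.034,-0.01,-0.0],-2.2],[[-0.033,-0.012,0.0],-2.1],[[-0.033,-0.012,0.001],-2.1],[[-0.032,-0.014,-0.0],-2.1]]
[[[-0.032,-0.015,0.0],-2.2]]
```

Emit:
apply_moves([
  [[-0.035,0.004,0],-2.1],
  [[-0.035,0.003,0.001],-2.1],
  [[-0.035,0.001,0],-2.2],
  [[-0.035,0,0],-2.1],
  [[-0.036,-0.001,0.001],-2.1],
])

```text
time_s: 13.85
tcp_pos: [0.4178, -0.1493, 0.1104]
ee_rot: [[-0.163, -0.987, -0.004], [-0.987, 0.163, 0.001], [-0.0, 0.004, -1.0]]
wrist_force: [1.0, -0.3, -3.0]
gripper_width: 0.185
gripper_force: 30.0
```

Emit:
apply_moves([
  [[-0.035,-0.003,0],-2.1],
  [[-0.035,-0.004,0],-2.2],
  [[-0.034,-0.005,0.001],-2.1],
  [[-0.035,-0.006,0],-2.1],
  [[-0.034,-0.008,0],-2.1],
])

```text
time_s: 14.27
tcp_pos: [0.4589, 0.0206, 0.1092]
ee_rot: [[0.022, -1.0, -0.004], [-1.0, -0.022, -0.001], [0.001, 0.004, -1.0]]
wrist_force: [1.4, 0.1, -3.2]
gripper_width: 0.182
gripper_force: 30.0
```

Emit:
apply_moves([
  [[-0.034,-0.009,0.001],-2.1],
  [[-0.034,-0.01,0],-2.2],
  [[-0.033,-0.012,0],-2.1],
  [[-0.033,-0.012,0.001],-2.1],
  [[-0.032,-0.014,0],-2.1],
])

```text
time_s: 14.68
tcp_pos: [0.5, 0.191, 0.1067]
ee_rot: [[0.206, -0.979, -0.005], [-0.979, -0.206, -0.002], [0.001, 0.005, -1.0]]
wrist_force: [-0.4, -0.5, -3.5]
gripper_width: 0.181
gripper_force: 30.0
```

Emit:
apply_moves([
  [[-0.032,-0.015,0],-2.2],
  [[0,0,0],0],
  [[0,0,0],0],
  [[0,0,0],0],
])

```text
time_s: 15.02
tcp_pos: [0.5082, 0.2235, 0.107]
ee_rot: [[0.242, -0.97, -0.004], [-0.97, -0.242, -0.003], [0.001, 0.005, -1.0]]
wrist_force: [-0.8, -0.2, -3.0]
gripper_width: 0.18
gripper_force: 30.0
```

```bash
python3 plan.py  .5124 .2236 .05 194
python3 - <<'E'
from h import *
P={n:imaging.capture(n) for n in("top","side")}
T=np.array(r.sense()["tcp_pos"]);z0=T[2]+.0088
for n,p in P.items():
    m=mask(p,"scraper",proj(p,T+[0,0,.03]))
    if m is not None: print(n,m.sum(),np.round(fit([(p,m)],PARTS["scraper"],(T[0],T[1],.245),z0)[0],4))
p=P["side"];u,v=proj(p,T);u,v=int(u),int(v)
cv2.imwrite("pics/s5.png",cv2.resize(p["frame"][v-50:v+50,u-65:u+65],None,fx=6,fy=6,interpolation=cv2.INTER_CUBIC))
E
```

```text
at [0.5082 0.2235 0.107 ] yaw -166.0 turn 0.0 rows 2
[[[0.0,-0.002,0.028],-0.0],[[0.001,-0.002,0.029],-0.0]]
top 66 [0.511  0.2252 0.2525]
```

View pics/s5.png

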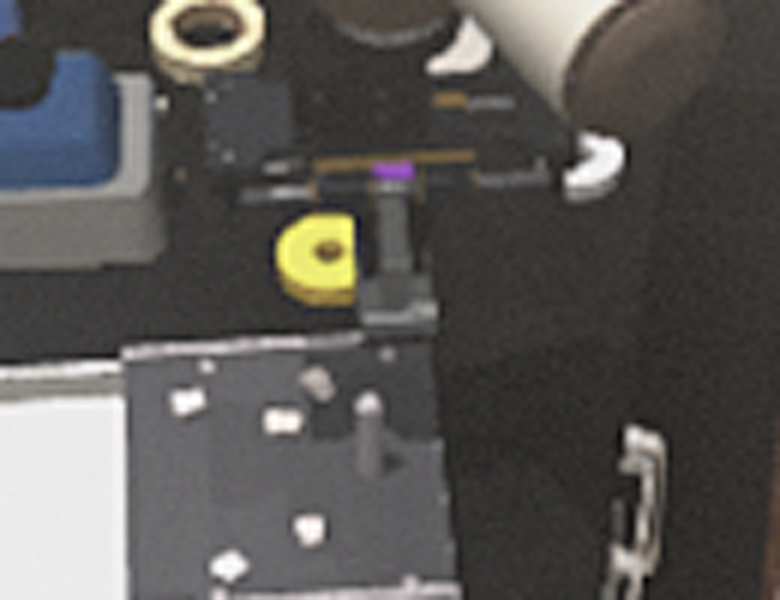

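The scraper hangs upright at crop px (397,300). Five chips lie on the plate, and the nearest is at (318,382). I lower beside the spindle at px (370,430).

Emit:
apply_moves([
  [[0,-0.002,0.028],0],
  [[0.001,-0.002,0.029],0],
  [[0,0,0],0],
  [[0,0,0],0],
  [[0,0,0],0],
])

```text
time_s: 15.63
tcp_pos: [0.5151, 0.2246, 0.0535]
ee_rot: [[0.242, -0.97, 0.002], [-0.97, -0.242, 0.001], [-0.0, -0.002, -1.0]]
wrist_force: [0.4, -0.7, -1.8]
gripper_width: 0.179
gripper_force: 30.0
```

Emit:
apply_moves([
  [[0,0,0.008],0],
  [[0,0,0.007],0],
  [[0,0,0],0],
  [[0,0,0],0],
])

```text
time_s: 15.97
tcp_pos: [0.5138, 0.2244, 0.0369]
ee_rot: [[0.242, -0.97, -0.0], [-0.97, -0.242, -0.0], [0.0, 0.001, -1.0]]
wrist_force: [0.1, 0.2, -2.8]
gripper_width: 0.179
gripper_force: 30.0
```

```bash
python3 plan.py  .5124 .2236 .026 194
python3 - <<'E'
from h import *
P={n:imaging.capture(n) for n in("top","side")}
T=np.array(r.sense()["tcp_pos"]);z0=T[2]+.0088
for n,p in P.items():
    m=mask(p,"scraper",proj(p,T+[0,0,.03]))
    if m is not None: print(n,m.sum(),np.round(fit([(p,m)],PARTS["scraper"],(T[0],T[1],.245),z0)[0],4))
p=P["side"];u,v=proj(p,T);u,v=int(u),int(v);l,t=u-50,v-20
im=cv2.resize(p["frame"][t:t+75,l:l+100],None,fx=8,fy=8,interpolation=cv2.INTER_CUBIC)
c,s=np.cos(.245),np.sin(.245)
for x,y,z in [(-85,-95,40),(88,-95,40),(-85,-89,34),(-85,95,40),(88,89,34),(-45,0,34),(-45,0,88)]+[(a-58,b-48,43.8) for a in(-20,20) for b in(-37,37)]:
    q=(proj(p,[.557+(c*x-s*y)/1000,.2842+(s*x+c*y)/1000,z/1000])+.5-[l,t])*8;cv2.circle(im,tuple(int(k) for k in q),3,(0,0,255),-1)
cv2.imwrite("pics/s6.png",im)
E
```

```text
at [0.5138 0.2244 0.0369] yaw -166.0 turn -0.0 rows 1
[[[0.0,0.002,0.011],0.0]]
top 59 [0.5173 0.2257 0.1851]
side 156 [0.5113 0.2294 0.1861]
```

View pics/s6.png

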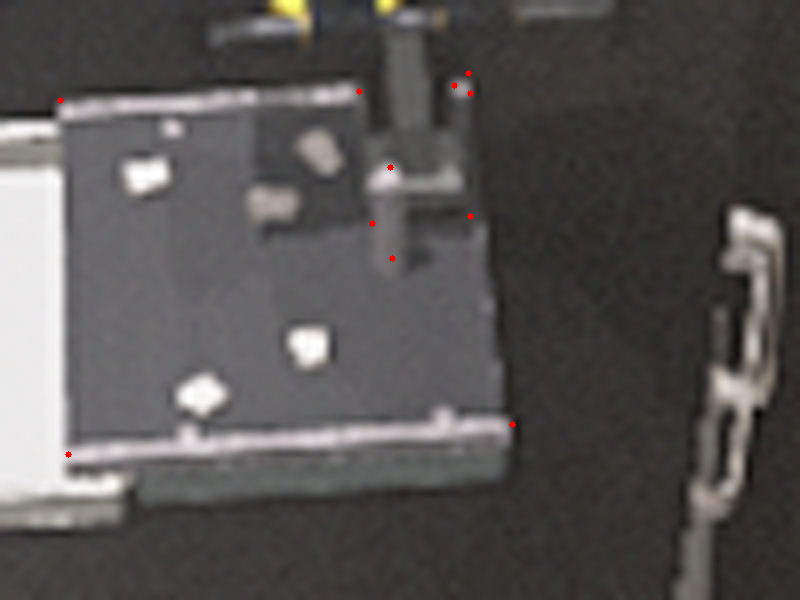

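Emit:
apply_moves([
  [[-0.0015,0,0.005],0],
  [[0,0,0],0],
  [[0,0,0],0],
  [[0,0,0],0],
])

```text
time_s: 16.5
tcp_pos: [0.5137, 0.226, 0.0319]
ee_rot: [[0.242, -0.97, -0.0], [-0.97, -0.242, -0.0], [0.0, 0.0, -1.0]]
wrist_force: [0.7, -0.6, -2.8]
gripper_width: 0.179
gripper_force: 30.0
```

Emit:
apply_moves([
  [[0,0,0.003],0],
  [[0,0,0],0],
  [[0,0,0],0],
])

```text
time_s: 16.75
tcp_pos: [0.5136, 0.2258, 0.0288]
ee_rot: [[0.242, -0.97, -0.0], [-0.97, -0.242, -0.0], [0.0, 0.001, -1.0]]
wrist_force: [0.1, 0.1, -1.8]
gripper_width: 0.18
gripper_force: 30.0
```

Emit:
apply_moves([
  [[0,0,0.002],0],
  [[0,0,0],0],
  [[0,0,0],0],
])

```text
time_s: 17.0
tcp_pos: [0.5137, 0.2259, 0.0269]
ee_rot: [[0.242, -0.97, -0.0], [-0.97, -0.242, -0.0], [0.0, 0.0, -1.0]]
wrist_force: [1.1, 0.3, -2.9]
gripper_width: 0.181
gripper_force: 30.0
```

Emit:
apply_moves([
  [[0,0,0.0015],0],
  [[0,0,0],0],
  [[0,0,0],0],
])

```text
time_s: 17.25
tcp_pos: [0.5137, 0.2259, 0.0254]
ee_rot: [[0.242, -0.97, -0.0], [-0.97, -0.242, -0.0], [0.0, 0.0, -1.0]]
wrist_force: [-0.3, 0.6, -2.5]
gripper_width: 0.182
gripper_force: 30.0
```

Emit:
apply_moves([
  [[0,-0.006,0.0005],0],
  [[0,-0.01,0],0],
  [[0,-0.01,0],0],
  [[0,-0.01,0],0],
  [[0,-0.01,0],0],
])

```text
time_s: 17.67
tcp_pos: [0.5591, 0.2372, 0.0252]
ee_rot: [[0.242, -0.97, -0.0], [-0.97, -0.242, -0.0], [0.0, 0.0, -1.0]]
wrist_force: [-0.9, -0.5, -0.9]
gripper_width: 0.181
gripper_force: 30.0
```

Emit:
apply_moves([
  [[0,-0.01,0],0],
  [[0,-0.01,0],0],
  [[0,-0.01,0],0],
  [[0,-0.01,0],0],
  [[0,-0.01,0],0],
])

```text
time_s: 18.08
tcp_pos: [0.6075, 0.2492, 0.0253]
ee_rot: [[0.242, -0.97, -0.0], [-0.97, -0.242, -0.0], [0.0, 0.0, -1.0]]
wrist_force: [-1.5, -0.9, 0.5]
gripper_width: 0.18
gripper_force: 30.0
```

Emit:
apply_moves([
  [[0,-0.01,0],0],
  [[0,-0.008,0],0],
  [[0,-0.008,0],0],
  [[0,-0.008,0],0],
  [[0,-0.007,0],0],
])

```text
time_s: 18.5
tcp_pos: [0.6473, 0.2593, 0.0253]
ee_rot: [[0.242, -0.97, -0.0], [-0.97, -0.242, -0.0], [0.0, 0.0, -1.0]]
wrist_force: [-1.4, 0.2, 1.3]
gripper_width: 0.182
gripper_force: 30.0
```

Emit:
apply_moves([
  [[0,0,0],0],
  [[0,0,0],0],
  [[0,0,0],0],
])

```text
time_s: 18.75
tcp_pos: [0.6474, 0.2595, 0.0253]
ee_rot: [[0.242, -0.97, 0.002], [-0.97, -0.242, 0.001], [-0.0, -0.002, -1.0]]
wrist_force: [1.0, 0.3, -0.3]
gripper_width: 0.179
gripper_force: 30.0
```

Run:
```python
from h import *
T=np.array(r.sense()["tcp_pos"]);d=T[:2]-[.557,.2842];c,s=np.cos(.245),np.sin(.245);print(T,c*d[0]+s*d[1],-s*d[0]+c*d[1])
p=imaging.capture("side");u,v=proj(p,[.6,.29,.03]);l,t=int(u)-50,int(v)-37
im=cv2.resize(p["frame"][t:t+75,l:l+100],None,fx=8,fy=8,interpolation=cv2.INTER_CUBIC)
cv2.imwrite("pics/s7.png",im)
```

```text
[0.64739892 0.25951632 0.02529615] 0.08171218071748523 -0.04587338936865349
```

View pics/s7.png

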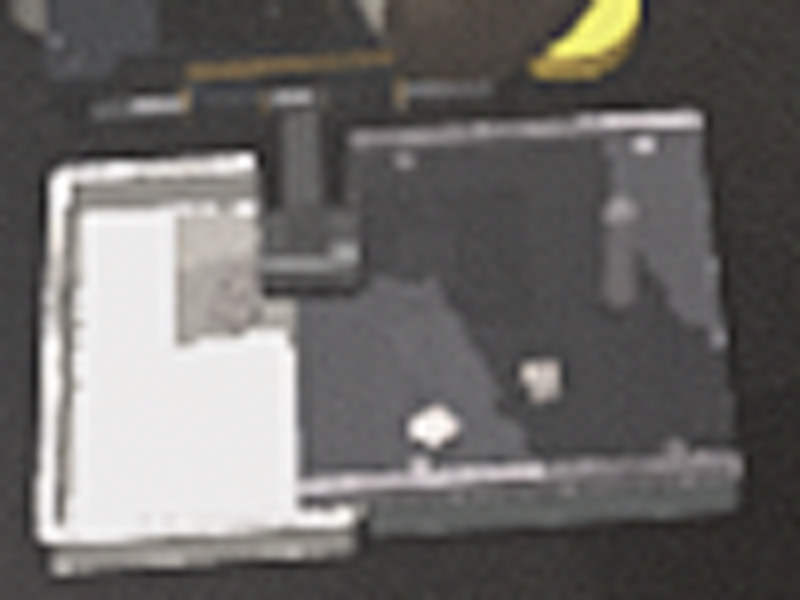

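Three chips are over the edge; one shows at px (240,300) in the tray. Two remain, at (432,425) and (543,380). Now the second lane.

Emit:
apply_moves([
  [[0,0,-0.02],0],
  [[-0.0235,0.0205,-0.002],0],
  [[-0.0235,0.0205,0],0],
  [[-0.0235,0.0205,0],0],
  [[-0.0235,0.0205,0],0],
])

```text
time_s: 19.22
tcp_pos: [0.5421, 0.3303, 0.0463]
ee_rot: [[0.241, -0.971, -0.002], [-0.971, -0.241, -0.001], [0.0, 0.002, -1.0]]
wrist_force: [-0.6, 0.8, -2.7]
gripper_width: 0.183
gripper_force: 30.0
```

Emit:
apply_moves([
  [[0,0.023,0],0],
  [[0,0.022,0],0],
  [[0,0,0],0],
  [[0,0,0],0],
])

```text
time_s: 19.55
tcp_pos: [0.4988, 0.3191, 0.0469]
ee_rot: [[0.243, -0.97, -0.001], [-0.97, -0.243, -0.001], [0.001, 0.002, -1.0]]
wrist_force: [0.4, 0.1, -2.4]
gripper_width: 0.182
gripper_force: 30.0
```

Emit:
apply_moves([
  [[0,0,0.01],0],
  [[0,0,0.005],0],
  [[0,0,0],0],
  [[0,0,0],0],
])

```text
time_s: 19.88
tcp_pos: [0.5007, 0.319, 0.0308]
ee_rot: [[0.241, -0.97, -0.002], [-0.97, -0.241, -0.002], [0.001, 0.002, -1.0]]
wrist_force: [0.7, -0.1, -2.3]
gripper_width: 0.182
gripper_force: 30.0
```

Emit:
apply_moves([
  [[0,0,0.004],0],
  [[0,0,0.003],0],
  [[0,0,0],0],
  [[0,0,0],0],
])

```text
time_s: 20.22
tcp_pos: [0.5012, 0.3198, 0.0252]
ee_rot: [[0.242, -0.97, 0.001], [-0.97, -0.242, 0.001], [-0.0, -0.001, -1.0]]
wrist_force: [0.5, -0.2, -2.1]
gripper_width: 0.181
gripper_force: 30.0
```

Run:
```python
from h import *
T=np.array(r.sense()["tcp_pos"]);d=T[:2]-[.557,.2842];c,s=np.cos(.245),np.sin(.245);print(T,c*d[0]+s*d[1],-s*d[0]+c*d[1])
p=imaging.capture("side")
for d in models.place_of(p,"chip_1"): print(d["confidence"],np.array(d["at"])*[640,480])
```

```text
[0.50119449 0.3198339  0.02522066] -0.04549578058245529 0.04810575839577945
0.43 [260.8  317.28]
0.38 [286.72  336.912]
0.26 [258.816 326.016]
```

Emit:
apply_moves([
  [[0,-0.006,0.0005],0],
  [[0,-0.01,0],0],
  [[0,-0.01,0],0],
  [[0,-0.01,0],0],
  [[0,-0.01,0],0],
])

```text
time_s: 20.73
tcp_pos: [0.5456, 0.3307, 0.0252]
ee_rot: [[0.242, -0.97, -0.001], [-0.97, -0.242, -0.001], [0.0, 0.001, -1.0]]
wrist_force: [-4.1, -1.6, 4.0]
gripper_width: 0.181
gripper_force: 30.0
```

Emit:
apply_moves([
  [[0,-0.01,0],0],
  [[0,-0.01,0],0],
  [[0,-0.01,0],0],
  [[0,-0.01,0],0],
  [[0,-0.01,0],0],
])

```text
time_s: 21.15
tcp_pos: [0.5942, 0.3427, 0.0252]
ee_rot: [[0.242, -0.97, -0.001], [-0.97, -0.242, -0.001], [0.0, 0.001, -1.0]]
wrist_force: [-3.1, -0.6, 3.7]
gripper_width: 0.183
gripper_force: 30.0
```

Emit:
apply_moves([
  [[0,-0.009,0],0],
  [[0,-0.008,0],0],
  [[0,-0.008,0],0],
  [[0,-0.007,0],0],
  [[0,0,0],0],
])

```text
time_s: 21.57
tcp_pos: [0.6268, 0.351, 0.0252]
ee_rot: [[0.242, -0.97, 0.002], [-0.97, -0.242, 0.001], [-0.0, -0.002, -1.0]]
wrist_force: [-0.2, -1.5, 4.0]
gripper_width: 0.177
gripper_force: 30.0
```

Emit:
apply_moves([
  [[0,0,0],0],
  [[0,0,-0.03],0],
  [[0,0.02,-0.03],0],
  [[0,0.03,-0.02],0],
  [[0,0,0],0],
])

```text
time_s: 21.98
tcp_pos: [0.5746, 0.3389, 0.1088]
ee_rot: [[0.243, -0.97, 0.003], [-0.97, -0.243, 0.004], [-0.003, -0.004, -1.0]]
wrist_force: [-0.4, -0.2, -1.8]
gripper_width: 0.182
gripper_force: 30.0
```

Run:
```python
from h import *
T=np.array(r.sense()["tcp_pos"]);d=T[:2]-[.557,.2842];c,s=np.cos(.245),np.sin(.245);print(T,c*d[0]+s*d[1],-s*d[0]+c*d[1])
p=imaging.capture("side");u,v=proj(p,[.6,.29,.03]);l,t=int(u)-50,int(v)-37
im=cv2.resize(p["frame"][t:t+75,l:l+100],None,fx=8,fy=8,interpolation=cv2.INTER_CUBIC)
cv2.imwrite("pics/s8.png",im)
```

```text
[0.57462024 0.3389121  0.10881443] 0.030364816033737137 0.04880434924061321
```

View pics/s8.png

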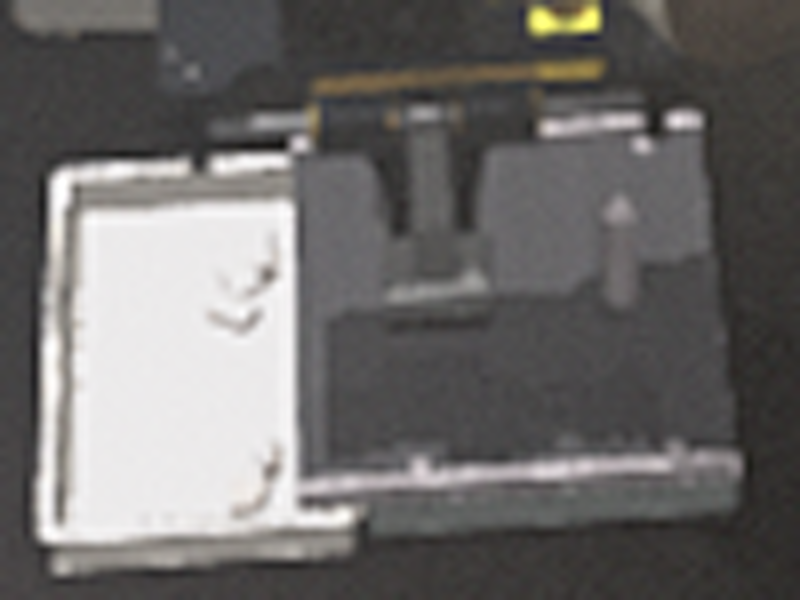

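The plate looks clean and chips lie in the tray at px (240,310), (265,265) and (255,495). I carry the scraper back to the mat.

```bash
python3 plan.py .387 -.313 .10 163 .387 -.313 .02 163
```

```text
at [0.5756 0.3392 0.1068] yaw -165.9 turn -31.1 rows 19
[[[0.031,0.018,0.0],1.6],[[0.031,0.017,0.001],1.7],[[0.032,0.016,0.0],1.6],[[0.032,0.016,0.0],1.6],[[0.033,0.014,0.001],1.7]]
[[[0.033,0.013,0.0],1.6],[[0.034,0.013,0.001],1.6],[[0.034,0.011,-0.0],1.7],[[0.034,0.011,0.0],1.6],[[0.034,0.009,0.001],1.7]]
[[[0.035,0.009,-0.0],1.6],[[0.035,0.007,0.0],1.6],[[0.035,0.007,0.001],1.7],[[0.035,0.005,0.0],1.6],[[0.036,0.005,0.0],1.6]]
[[[0.035,0.004,0.001],1.7],[[0.036,0.002,0.0],1.6],[[0.036,0.002,0.0],1.6],[[0.035,0.0,0.001],1.7]]
at [ 0.387 -0.313  0.1  ] yaw 163.0 turn 0.0 rows 3
[[[0.0,0.0,0.027],-0.0],[[0.0,0.0,0.026],-0.0],[[0.0,0.0,0.027],-0.0]]
```

Emit:
apply_moves([
  [[0.031,0.018,0],1.6],
  [[0.031,0.017,0],1.7],
  [[0.032,0.016,0],1.6],
  [[0.032,0.016,0],1.6],
  [[0.033,0.014,0],1.7],
])

```text
time_s: 22.45
tcp_pos: [0.5253, 0.1654, 0.1026]
ee_rot: [[0.1, -0.995, -0.002], [-0.995, -0.1, -0.001], [0.001, 0.002, -1.0]]
wrist_force: [0.8, 0.3, -2.1]
gripper_width: 0.182
gripper_force: 30.0
```

Emit:
apply_moves([
  [[0.033,0.013,0],1.6],
  [[0.034,0.013,0],1.6],
  [[0.034,0.011,0],1.7],
  [[0.034,0.011,0],1.6],
  [[0.034,0.009,0],1.7],
])

```text
time_s: 22.87
tcp_pos: [0.476, -0.0061, 0.1032]
ee_rot: [[-0.043, -0.999, -0.002], [-0.999, 0.043, -0.0], [0.0, 0.002, -1.0]]
wrist_force: [0.4, -1.0, -2.1]
gripper_width: 0.185
gripper_force: 30.0
```

Run:
```python
from h import *
o=[]
for n in("top","side"):
    p=imaging.capture(n);u,v=proj(p,[.6,.29,.03]);l,t=int(u)-40,int(v)-37
    if n=="side":
        l-=5
    o.append(cv2.resize(p["frame"][t:t+75,l:l+(80 if n=="top" else 92)],None,fx=4.6,fy=6,interpolation=cv2.INTER_CUBIC))
    for d in models.place_of(p,"chip_1"): print(n,d["confidence"],np.round(np.array(d["at"])*[640,480]))
cv2.imwrite("pics/s9.png",np.hstack(o))
```

```text
top 0.58 [182. 207.]
top 0.55 [210. 197.]
top 0.44 [219. 202.]
side 0.58 [265. 339.]
```

View pics/s9.png

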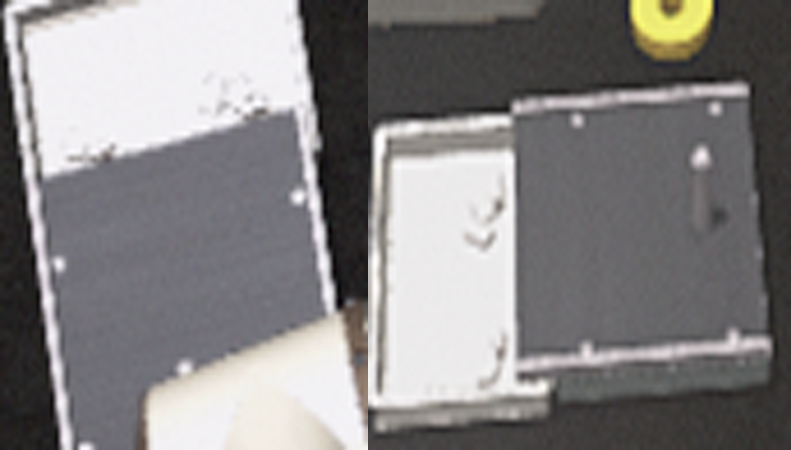

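The plate is clean in both views; only the four fixed screw heads remain, and the chips lie in the tray. I continue to the mat.

Emit:
apply_moves([
  [[0.035,0.009,0],1.6],
  [[0.035,0.007,0],1.6],
  [[0.035,0.007,0],1.7],
  [[0.035,0.005,0],1.6],
  [[0.036,0.005,0],1.6],
])

```text
time_s: 23.48
tcp_pos: [0.4275, -0.1771, 0.104]
ee_rot: [[-0.181, -0.984, 0.0], [-0.984, 0.181, 0.0], [-0.0, -0.0, -1.0]]
wrist_force: [1.1, 0.2, -2.5]
gripper_width: 0.181
gripper_force: 30.0
```

Emit:
apply_moves([
  [[0.035,0.004,0],1.7],
  [[0.036,0.002,0],1.6],
  [[0.036,0.002,0],1.6],
  [[0.035,0,0],1.7],
  [[0,0,0],0],
])

```text
time_s: 23.9
tcp_pos: [0.3872, -0.3173, 0.1037]
ee_rot: [[-0.299, -0.954, -0.0], [-0.954, 0.299, -0.001], [0.001, -0.0, -1.0]]
wrist_force: [1.2, 0.1, -2.4]
gripper_width: 0.18
gripper_force: 30.0
```

Emit:
apply_moves([
  [[0,0,0],0],
  [[0,0,0],0],
  [[0,0,0],0],
])

```text
time_s: 24.15
tcp_pos: [0.3879, -0.3122, 0.1041]
ee_rot: [[-0.292, -0.956, -0.0], [-0.956, 0.292, 0.0], [-0.0, 0.001, -1.0]]
wrist_force: [-0.2, 0.0, -1.9]
gripper_width: 0.186
gripper_force: 30.0
```

```bash
python3 plan.py .387 -.3135 .0 163
```

```text
at [ 0.3879 -0.3122  0.1041] yaw 163.0 turn -0.0 rows 3
[[[0.0,0.0,0.035],0.0],[[0.001,0.0,0.034],0.0],[[0.0,0.0,0.035],0.0]]
```

Emit:
apply_moves([
  [[0,0,0.035],0],
  [[0.001,0,0.034],0],
  [[0,0,0.025],0],
  [[0,0,0.008],0],
  [[0,0,0],0],
])

```text
time_s: 24.57
tcp_pos: [0.386, -0.3126, 0.0007]
ee_rot: [[-0.292, -0.957, -0.005], [-0.957, 0.292, 0.002], [-0.0, 0.005, -1.0]]
wrist_force: [-0.6, 0.3, -2.0]
gripper_width: 0.183
gripper_force: 30.0
```

Emit:
apply_moves([
  [[0,0,0],0],
  [[0,0,0.004],0],
  [[0,0,0.003],0],
  [[0,0,0],0],
  [[0,0,0],0],
])

```text
time_s: 24.98
tcp_pos: [0.3873, -0.3144, -0.0038]
ee_rot: [[-0.294, -0.956, 0.001], [-0.956, 0.294, -0.0], [0.0, -0.001, -1.0]]
wrist_force: [-0.1, -0.4, -2.4]
gripper_width: 0.182
gripper_force: 30.0
```

Emit:
apply_moves([
  [[0,0,0.0005],0],
  [[0,0,0],0],
  [[0,0,0],0],
])

```text
time_s: 25.23
tcp_pos: [0.387, -0.3143, -0.0047]
ee_rot: [[-0.294, -0.956, 0.0], [-0.956, 0.294, -0.0], [0.0, -0.0, -1.0]]
wrist_force: [0.2, -1.3, -2.7]
gripper_width: 0.183
gripper_force: 30.0
```

Emit:
apply_moves([
  [[0,0,0.001],0],
  [[0,0,0],0],
  [[0,0,0],0],
])

```text
time_s: 25.48
tcp_pos: [0.3871, -0.3144, -0.0058]
ee_rot: [[-0.294, -0.956, 0.0], [-0.956, 0.294, -0.0], [0.0, -0.0, -1.0]]
wrist_force: [0.7, -1.1, -1.5]
gripper_width: 0.179
gripper_force: 30.0
```

Emit:
apply_moves([
  [[0,0,0],0],
  [[0,0,0],0],
  [[0,0,0],0],
  [[0,0,0],0],
  [[0,0,0],0],
], hand=0.076)

```text
time_s: 25.9
tcp_pos: [0.387, -0.3142, -0.0058]
ee_rot: [[-0.294, -0.956, 0.0], [-0.956, 0.294, -0.0], [0.0, -0.0, -1.0]]
wrist_force: [-0.2, -0.4, 0.6]
gripper_width: 0.476
gripper_force: 0.0
```

Emit:
apply_moves([
  [[0,0,0],0],
  [[0,0,0],0],
  [[0,0,0],0],
  [[0,0,-0.005],0],
  [[0,0,-0.02],0],
])

```text
time_s: 26.32
tcp_pos: [0.3846, -0.3131, 0.0171]
ee_rot: [[-0.295, -0.956, -0.006], [-0.956, 0.295, 0.003], [-0.001, 0.007, -1.0]]
wrist_force: [-0.3, 0.4, -0.6]
gripper_width: 0.836
gripper_force: 0.0
```

Emit:
apply_moves([
  [[0,0,-0.035],0],
  [[0,0,-0.035],0],
  [[0,0,-0.035],0],
  [[0,0,0],0],
  [[0,0,0],0],
])

```text
time_s: 26.73
tcp_pos: [0.3883, -0.3147, 0.1267]
ee_rot: [[-0.294, -0.956, 0.006], [-0.956, 0.294, -0.002], [0.0, -0.006, -1.0]]
wrist_force: [0.1, -0.3, -0.5]
gripper_width: 0.873
gripper_force: 0.0
```

```bash
sed -i 's/init=dict(.*)$/init=dict(mat=(.3885,-.3125,-.24,0),scraper=(.388,-.3135,-.29,.003),ring_large=(.626,-.0102,0,0),ring_middle=(.432,-.009,0,0),ring_small=(.4195,-.157,0,0))/' m.py; python3 m.py; python3 plan.py .626 -.0102 .13 102
```

```text
mat 2 [ 0.3869 -0.3051 -0.2485] 1.233
mat 1 [ 0.2152 -0.2032 -0.79  ] 1.0
mat 1 [ 0.3878 -0.3036 -0.2202] 0.371
scraper 2 [ 0.3864 -0.3118 -0.3528] 0.522
scraper 1 [ 0.3895 -0.3135 -0.2414] 0.87
scraper 1 [ 0.3854 -0.3058 -0.2968] 0.087
ring_large 1 [ 0.6263 -0.0105] 0.138
ring_middle 1 [ 0.4327 -0.0104] 0.738
ring_small 1 [ 0.4184 -0.1558] 0.209
at [ 0.3868 -0.3142  0.1237] yaw 162.9 turn -60.9 rows 11
[[[-0.033,-0.013,-0.001],5.5],[[-0.034,-0.009,-0.0],5.6],[[-0.034,-0.006,-0.001],5.5],[[-0.035,-0.003,-0.0],5.5],[[-0.036,0.001,-0.001],5.6]]
[[[-0.034,0.004,-0.0],5.5],[[-0.035,0.007,-0.001],5.6],[[-0.033,0.011,-0.001],5.5],[[-0.033,0.014,-0.0],5.5],[[-0.031,0.016,-0.001],5.6]]
[[[-0.029,0.02,-0.0],5.5]]
```

```bash
python3 plan.py .45 -.04 .12 110 .626 -.0102 .10 102
```

```text
at [ 0.3868 -0.3142  0.1237] yaw 162.9 turn -52.9 rows 8
[[[-0.035,0.003,0.0],6.6],[[-0.035,0.006,0.001],6.6],[[-0.033,0.01,0.0],6.6],[[-0.032,0.015,0.001],6.7],[[-0.031,0.018,0.0],6.6]]
[[[-0.028,0.021,0.001],6.6],[[-0.025,0.024,0.0],6.6],[[-0.022,0.027,0.001],6.6]]
at [ 0.45 -0.04  0.12] yaw 110.0 turn -8.0 rows 5
[[[-0.035,-0.006,0.004],1.6],[[-0.035,-0.006,0.004],1.6],[[-0.036,-0.004,0.004],1.6],[[-0.035,-0.004,0.004],1.6],[[-0.036,-0.002,0.004],1.6]]
```

Emit:
apply_moves([
  [[-0.035,0.003,0],6.6],
  [[-0.035,0.006,0],6.6],
  [[-0.033,0.01,0],6.6],
  [[-0.032,0.015,0],6.7],
  [[-0.031,0.018,0],6.6],
])

```text
time_s: 27.75
tcp_pos: [0.4226, -0.151, 0.1242]
ee_rot: [[-0.749, -0.662, 0.0], [-0.662, 0.749, -0.0], [-0.0, -0.0, -1.0]]
wrist_force: [0.7, -0.2, -0.3]
gripper_width: 0.874
gripper_force: 0.0
```

Emit:
apply_moves([
  [[-0.028,0.021,0.001],6.6],
  [[-0.025,0.024,0],6.6],
  [[-0.022,0.027,0.001],6.6],
  [[0,0,0],0],
])

```text
time_s: 28.08
tcp_pos: [0.4422, -0.0518, 0.1225]
ee_rot: [[-0.919, -0.394, 0.002], [-0.394, 0.919, 0.001], [-0.002, -0.0, -1.0]]
wrist_force: [0.2, 1.2, 0.2]
gripper_width: 0.87
gripper_force: 0.0
```

Emit:
apply_moves([
  [[-0.035,-0.006,0.004],1.6],
  [[-0.035,-0.006,0.004],1.6],
  [[-0.036,-0.004,0.004],1.6],
  [[-0.035,-0.004,0.004],1.6],
  [[-0.036,-0.002,0.004],1.6],
])

```text
time_s: 28.5
tcp_pos: [0.6162, -0.016, 0.1018]
ee_rot: [[-0.965, -0.261, -0.0], [-0.261, 0.965, -0.0], [0.0, -0.0, -1.0]]
wrist_force: [-0.6, -0.5, 0.2]
gripper_width: 0.88
gripper_force: 0.0
```

Emit:
apply_moves([
  [[0,0,0],0],
  [[0,0,0],0],
  [[0,0,0],0],
])

```text
time_s: 28.75
tcp_pos: [0.6139, -0.0163, 0.1015]
ee_rot: [[-0.965, -0.262, -0.002], [-0.262, 0.965, -0.0], [0.002, 0.0, -1.0]]
wrist_force: [-0.5, 0.1, 1.1]
gripper_width: 0.871
gripper_force: 0.0
```

```bash
python3 plan.py .626 -.0102 .0 102; python3 m.py
```

```text
at [ 0.6139 -0.0163  0.1015] yaw 105.2 turn -3.2 rows 3
[[[-0.004,0.001,0.034],1.1],[[-0.005,0.001,0.034],1.0],[[-0.004,0.001,0.033],1.1]]
mat 2 [ 0.3882 -0.3088 -0.2347] 0.633
mat 1 [ 0.3892 -0.3093 -0.2254] 0.402
mat 1 [ 0.3867 -0.3049 -0.2142] 0.845
scraper 2 [ 0.3877 -0.3137 -0.2552] 0.199
scraper 1 [ 0.3882 -0.3137 -0.299 ] 0.08
scraper 1 [ 0.3857 -0.308  -0.2171] 0.268
ring_large 2 [ 0.6263 -0.0095] 0.567
ring_large 1 [ 0.6266 -0.0107] 1.019
ring_large 1 [ 0.627  -0.0064] 0.059
ring_middle 2 [ 0.4329 -0.0101] 0.201
ring_middle 1 [ 0.4335 -0.0118] 0.221
ring_middle 1 [ 0.4325 -0.006 ] 0.098
ring_small 2 [ 0.4203 -0.16  ] 0.62
ring_small 1 [ 0.4204 -0.16  ] 0.18
ring_small 1 [ 0.4198 -0.1642] 1.054
```

Emit:
apply_moves([
  [[-0.004,0.002,0.03],1.1],
  [[-0.005,0.001,0.03],1],
  [[-0.004,0.001,0.03],1.1],
  [[0,0,0],0],
  [[0,0,0],0],
])

```text
time_s: 29.77
tcp_pos: [0.6254, -0.0092, 0.0108]
ee_rot: [[-0.978, -0.208, -0.004], [-0.208, 0.978, -0.001], [0.004, -0.0, -1.0]]
wrist_force: [-0.2, -0.8, 0.2]
gripper_width: 0.872
gripper_force: 0.0
```

```bash
python3 plan.py .6262 -.0106 -.029 102
python3 - <<'E'
from h import *
rays=[]
for n in("top","side"):
    p=imaging.capture(n)
    q=proj(p,[.5134,.2733,.086]);l,t=int(q[0])-8,int(q[1])-8
    g=cv2.cvtColor(p["frame"],cv2.COLOR_BGR2GRAY)[t:t+17,l:l+17];print(n,q,"origin",l,t);print(g[1:16,1:16])
    for d in models.place_of(p,"spindle_foot")[:2]: print(d["confidence"],np.array(d["at"])*[640,480], "pred",proj(p,[.5134,.2733,.034]))
E
```

```text
at [ 0.6254 -0.0092  0.0108] yaw 102.0 turn -0.0 rows 2
[[[-0.0,-0.001,0.02],0.0],[[-0.001,-0.001,0.02],0.0]]
top [205.98944301 245.60941525] origin 197 237
[[117 117 118 117 118 115 117 118 117 114 117 116 117 113 116]
 [115 116 116 116 117 114 116 112 116 113 118 116 112 117 117]
 [116 112 114 112 113 121 114 116 115 119 119 118 115 116 118]
 [116 116 117 119 115 117 116 117 117 120 116 117 118 113 117]
 [115 114 118 116 117 115 114 118 117 117 115 122 119 117 119]
 [115 117 118 115 117 117 115 119 124 125 120 118 120 121 122]
 [115 116 118 119 120 122 133 181 196 165 126 113 121 118 116]
 [118 117 117 116 121 119 166 230 241 206 122  98 109 118 120]
 [118 117 118 119 118 115 141 223 243 204 111  77  82 111 113]
 [116 116 118 118 118 115 131 148 165 163 118  72  66  81 109]
 [112 113 115 117 115 118 116 103  81  84  75  70  68  68 100]
 [116 116 115 117 114 117 116 112 100  89  76  71  69  67  75]
 [115 118 119 117 114 115 116 115 110 104  91  71  73  69  69]
 [112 114 114 114 116 116 118 113 115 113  90  75  68  70  69]
 [116 117 113 115 116 113 115 115 117 114 113  91  68  64  71
[... 464 characters left out ...]
  98  95  95]
 [101  98 100  95  95  97  99  96  98  98  97  97  96  98  97]
 [100 100  99  97  96  95  91  89  92  92  95  96  99  98  97]
 [100  98  98  99  95  91 124 154 126  90  94  95  95  97  94]
 [ 98  99  98  96  93 123 189 233 197 105  90  96  97  97  96]
 [ 98  99 104 101  99 156 219 230 202 130  91  97  96  96  96]
 [ 98  96 102 103  96 138 177 167 153 127  97  97  99  96 100]
 [ 96  99 102 106  99  96 112 119 105  94  98 102 103 104 104]
 [101 107 101 106 100  99 114 112 101 101 100  99  99 101 103]
 [105 105 105 103  99 103 115 112 104  99  99 102 100 100 105]
 [105 106 106 102 100 102 116 114 106  99  98 101 102 100  99]]
0.98 [309.696 314.208] pred [310.49174246 313.7955159 ]
```

Emit:
apply_moves([
  [[0,-0.001,0.02],0],
  [[-0.001,-0.001,0.015],0],
  [[0,0,0.0045],0],
  [[0,0,0],0],
  [[0,0,0],0],
])

```text
time_s: 30.38
tcp_pos: [0.6287, -0.0105, -0.026]
ee_rot: [[-0.978, -0.208, 0.002], [-0.208, 0.978, 0.0], [-0.002, -0.0, -1.0]]
wrist_force: [-0.8, -0.0, 0.7]
gripper_width: 0.873
gripper_force: 0.0
```

Emit:
apply_moves([
  [[0,0,0],0],
  [[0,0,0],0],
  [[0,0,0],0],
])

```text
time_s: 30.63
tcp_pos: [0.6284, -0.0104, -0.0263]
ee_rot: [[-0.978, -0.208, 0.002], [-0.208, 0.978, 0.0], [-0.002, -0.0, -1.0]]
wrist_force: [0.2, -0.4, -0.4]
gripper_width: 0.872
gripper_force: 0.0
```

Emit:
apply_moves([
  [[0.002,0,0.0025],0],
  [[0,0,0],0],
  [[0,0,0],0],
  [[0,0,0],0],
  [[0,0,0],0],
])

```text
time_s: 31.05
tcp_pos: [0.6259, -0.011, -0.0298]
ee_rot: [[-0.978, -0.207, 0.0], [-0.207, 0.978, -0.0], [-0.0, -0.0, -1.0]]
wrist_force: [-0.1, 0.1, 0.4]
gripper_width: 0.874
gripper_force: 0.0
```

Emit:
apply_moves([
  [[0,0,0],0],
  [[0,0,0],0],
  [[0,0,0],0],
  [[0,0,0],0],
  [[0,0,0],0],
], hand=0.03)

```text
time_s: 31.47
tcp_pos: [0.6259, -0.011, -0.0298]
ee_rot: [[-0.978, -0.207, 0.0], [-0.207, 0.978, 0.0], [-0.0, 0.0, -1.0]]
wrist_force: [0.5, -0.4, -0.6]
gripper_width: 0.695
gripper_force: 30.0
```

Emit:
apply_moves([
  [[0,0,0],0],
  [[0,0,0],0],
  [[0,0,0],0],
])

```text
time_s: 31.72
tcp_pos: [0.6259, -0.011, -0.0298]
ee_rot: [[-0.978, -0.207, 0.0], [-0.207, 0.978, 0.0], [-0.0, 0.0, -1.0]]
wrist_force: [0.7, -1.0, 0.2]
gripper_width: 0.699
gripper_force: 30.0
```

Emit:
apply_moves([
  [[0,0,-0.01],0],
  [[0,0,-0.03],0],
  [[0,0,-0.035],0],
  [[0,0,-0.035],0],
  [[0,0,-0.015],0],
])

```text
time_s: 32.13
tcp_pos: [0.6287, -0.0109, 0.1014]
ee_rot: [[-0.978, -0.208, 0.009], [-0.209, 0.978, 0.0], [-0.009, -0.001, -1.0]]
wrist_force: [0.7, 0.2, -0.6]
gripper_width: 0.698
gripper_force: 30.0
```

Emit:
apply_moves([
  [[0,0,0],0],
  [[0,0,0],0],
  [[0,0,0],0],
])

```text
time_s: 32.38
tcp_pos: [0.6248, -0.011, 0.0944]
ee_rot: [[-0.978, -0.207, -0.002], [-0.207, 0.978, 0.0], [0.002, 0.001, -1.0]]
wrist_force: [0.0, 1.5, -1.2]
gripper_width: 0.696
gripper_force: 30.0
```

```bash
python3 plan.py .48 .10 .10 150 .5134 .2733 .095 194
```

```text
at [ 0.6248 -0.011   0.0944] yaw 101.9 turn 48.1 rows 7
[[[0.017,0.02,-0.001],-6.9],[[0.014,0.021,-0.001],-6.8],[[0.012,0.024,-0.0],-6.9],[[0.009,0.024,-0.001],-6.9],[[0.006,0.026,-0.001],-6.8]]
[[[0.003,0.026,-0.001],-6.9],[[-0.0,0.026,-0.001],-6.9]]
at [0.48 0.1  0.1 ] yaw 150.0 turn 44.0 rows 7
[[[-0.024,0.008,0.001],-6.3],[[-0.024,0.006,0.0],-6.3],[[-0.025,0.003,0.001],-6.3],[[-0.026,-0.0,0.001],-6.2],[[-0.025,-0.003,0.001],-6.3]]
[[[-0.024,-0.005,0.0],-6.3],[[-0.024,-0.008,0.001],-6.3]]
```

```bash
python3 plan.py .5134 .2733 .095 102
```

```text
at [ 0.6248 -0.011   0.0944] yaw 101.9 turn 0.1 rows 9
[[[0.006,0.033,-0.0],-0.0],[[0.005,0.034,-0.0],-0.0],[[0.006,0.033,-0.0],-0.0],[[0.005,0.034,-0.0],-0.0],[[0.006,0.033,-0.0],-0.0]]
[[[0.005,0.034,-0.0],-0.0],[[0.006,0.033,-0.0],-0.0],[[0.006,0.034,-0.001],-0.0],[[0.005,0.033,0.0],-0.1]]
```

Emit:
apply_moves([
  [[0.006,0.033,0],0],
  [[0.005,0.034,0],0],
  [[0.006,0.033,0],0],
  [[0.005,0.034,0],0],
  [[0.006,0.033,0],0],
])

```text
time_s: 32.8
tcp_pos: [0.562, 0.1473, 0.0933]
ee_rot: [[-0.978, -0.207, -0.004], [-0.207, 0.978, -0.002], [0.004, -0.001, -1.0]]
wrist_force: [-0.3, 0.5, -1.2]
gripper_width: 0.702
gripper_force: 30.0
```

Emit:
apply_moves([
  [[0.005,0.034,0],0],
  [[0.006,0.033,0],0],
  [[0.006,0.034,0],0],
  [[0.005,0.033,0],0],
  [[0,0,0],0],
])

```text
time_s: 33.22
tcp_pos: [0.5123, 0.2772, 0.0935]
ee_rot: [[-0.977, -0.213, -0.002], [-0.213, 0.977, -0.001], [0.002, -0.001, -1.0]]
wrist_force: [0.5, -1.0, -1.3]
gripper_width: 0.703
gripper_force: 30.0
```

Emit:
apply_moves([
  [[0,0,0.012],0],
  [[0,0,0.01],0],
  [[0,0,0],0],
  [[0,0,0],0],
  [[0,0,0],0],
])

```text
time_s: 33.63
tcp_pos: [0.5147, 0.2724, 0.0728]
ee_rot: [[-0.978, -0.207, -0.001], [-0.207, 0.978, -0.001], [0.001, -0.001, -1.0]]
wrist_force: [-0.5, 0.2, -2.0]
gripper_width: 0.697
gripper_force: 30.0
```

```bash
cat > mr.py <<'E'
from h import *
import sys
# ring in hand: fit ring at z0 given name, offset u0 = underside - rep z
n,off=sys.argv[1],float(sys.argv[2])
T=np.array(r.sense()["tcp_pos"]);print("T",T.round(4))
for c in("top","side"):
    p=imaging.capture(c);m=mask(p,n,proj(p,T+[0,0,off+.008]))
    if m is not None: x,e=fit([(p,m)],PARTS[n],T[:2],T[2]+off,False);print(c,m.sum(),x.round(4),round(e,3))
E
python3 mr.py ring_large .0298; python3 plan.py .5134 .2733 .06 102
```

```text
T [0.5147 0.2724 0.0728]
at [0.5149 0.273  0.0737] yaw 101.9 turn 0.1 rows 1
[[[0.001,0.001,0.014],-0.1]]
```

Emit:
apply_moves([
  [[0.001,0.001,0.01],0],
  [[0,0,0],0],
  [[0,0,0],0],
  [[0,0,0],0],
])

```text
time_s: 34.17
tcp_pos: [0.5133, 0.2738, 0.063]
ee_rot: [[-0.978, -0.208, -0.0], [-0.208, 0.978, -0.0], [0.0, -0.0, -1.0]]
wrist_force: [-0.4, 0.0, -0.6]
gripper_width: 0.694
gripper_force: 30.0
```

Emit:
apply_moves([
  [[0,0,0.006],0],
  [[0,0,0],0],
  [[0,0,0],0],
])

```text
time_s: 34.42
tcp_pos: [0.5131, 0.2736, 0.0567]
ee_rot: [[-0.978, -0.207, -0.001], [-0.207, 0.978, -0.001], [0.001, -0.0, -1.0]]
wrist_force: [0.3, -0.1, -1.2]
gripper_width: 0.697
gripper_force: 30.0
```

Emit:
apply_moves([
  [[0,0,0.003],0],
  [[0,0,0],0],
  [[0,0,0],0],
])

```text
time_s: 34.67
tcp_pos: [0.5132, 0.2738, 0.054]
ee_rot: [[-0.978, -0.207, -0.0], [-0.207, 0.978, -0.0], [0.0, -0.0, -1.0]]
wrist_force: [0.4, 0.8, -0.0]
gripper_width: 0.699
gripper_force: 30.0
```

Emit:
apply_moves([
  [[0,0,0.003],0],
  [[0,0,0],0],
  [[0,0,0],0],
])

```text
time_s: 34.92
tcp_pos: [0.5132, 0.2738, 0.051]
ee_rot: [[-0.978, -0.207, -0.0], [-0.207, 0.978, -0.0], [0.0, -0.0, -1.0]]
wrist_force: [0.0, 0.2, -0.1]
gripper_width: 0.699
gripper_force: 30.0
```

Emit:
apply_moves([
  [[0,0,0.006],0],
  [[0,0,0.008],0],
  [[0,0,0.008],0],
  [[0,0,0],0],
  [[0,0,0],0],
])

```text
time_s: 35.33
tcp_pos: [0.5128, 0.2733, 0.0281]
ee_rot: [[-0.978, -0.207, -0.002], [-0.207, 0.978, -0.002], [0.002, -0.001, -1.0]]
wrist_force: [0.1, -0.4, 0.1]
gripper_width: 0.699
gripper_force: 30.0
```

Emit:
apply_moves([
  [[0,0,0.008],0],
  [[0,0,0.008],0],
  [[0,0,0.006],0],
  [[0,0,0],0],
  [[0,0,0],0],
])

```text
time_s: 35.75
tcp_pos: [0.513, 0.2735, 0.0065]
ee_rot: [[-0.978, -0.207, -0.001], [-0.207, 0.978, -0.001], [0.001, -0.001, -1.0]]
wrist_force: [0.2, 0.2, -0.5]
gripper_width: 0.699
gripper_force: 30.0
```

Emit:
apply_moves([
  [[0,0,0.001],0],
  [[0,0,0],0],
  [[0,0,0],0],
])

```text
time_s: 36.0
tcp_pos: [0.5135, 0.274, 0.0065]
ee_rot: [[-0.978, -0.207, 0.0], [-0.207, 0.978, 0.0], [-0.001, 0.0, -1.0]]
wrist_force: [-0.0, 0.2, -1.2]
gripper_width: 0.699
gripper_force: 30.0
```

Emit:
apply_moves([
  [[0,0,0.0015],0],
  [[0,0,0],0],
  [[0,0,0],0],
])

```text
time_s: 36.25
tcp_pos: [0.5133, 0.2738, 0.0047]
ee_rot: [[-0.978, -0.207, -0.0], [-0.207, 0.978, 0.0], [0.0, 0.0, -1.0]]
wrist_force: [0.0, -0.3, -0.9]
gripper_width: 0.697
gripper_force: 30.0
```

Emit:
apply_moves([
  [[0,0,0],0],
  [[0,0,0],0],
  [[0,0,0],0],
  [[0,0,0],0],
  [[0,0,0],0],
], hand=0.076)

```text
time_s: 36.67
tcp_pos: [0.5134, 0.2739, 0.0048]
ee_rot: [[-0.978, -0.207, 0.0], [-0.207, 0.978, 0.0], [-0.0, 0.0, -1.0]]
wrist_force: [1.3, -0.3, -0.2]
gripper_width: 0.866
gripper_force: 0.0
```

Emit:
apply_moves([
  [[0,0,-0.004],0],
  [[0,0,-0.02],0],
  [[0,0,-0.035],0],
  [[0,0,-0.035],0],
  [[0,0,0],0],
])

```text
time_s: 37.08
tcp_pos: [0.5177, 0.2768, 0.1067]
ee_rot: [[-0.978, -0.209, 0.012], [-0.209, 0.978, 0.008], [-0.014, 0.005, -1.0]]
wrist_force: [1.7, 1.1, 0.9]
gripper_width: 0.87
gripper_force: 0.0
```

```bash
python3 m.py; python3 plan.py .4333 -.0114 .09 170
```

```text
mat 1 [ 0.3893 -0.3119 -0.2355] 0.287
ring_middle 1 [ 0.4341 -0.0121] 0.258
ring_small 1 [ 0.4217 -0.1601] 0.569
at [0.5132 0.2737 0.0982] yaw 102.0 turn 68.0 rows 10
[[[0.014,-0.026,0.001],-6.8],[[0.016,-0.025,0.001],-6.8],[[0.02,-0.022,0.0],-6.8],[[0.022,-0.02,0.001],-6.8],[[0.024,-0.017,0.001],-6.8]]
[[[0.026,-0.014,0.001],-6.8],[[0.028,-0.011,0.001],-6.8],[[0.028,-0.007,0.001],-6.8],[[0.03,-0.004,0.0],-6.8],[[0.029,-0.001,0.001],-6.8]]
```

```bash
python3 plan.py .4335 -.0115 .07 102 .4335 -.0115 .0 102
```

```text
at [0.5132 0.2737 0.0982] yaw 102.0 turn 0.0 rows 9
[[[0.015,-0.029,0.003],-0.0],[[0.015,-0.029,0.003],-0.0],[[0.016,-0.029,0.003],-0.0],[[0.015,-0.03,0.004],-0.0],[[0.015,-0.029,0.003],-0.0]]
[[[0.015,-0.029,0.003],-0.0],[[0.016,-0.029,0.003],-0.0],[[0.015,-0.029,0.003],-0.0],[[0.015,-0.029,0.003],-0.0]]
at [ 0.4335 -0.0115  0.07  ] yaw 102.0 turn 0.0 rows 2
[[[0.0,0.0,0.035],-0.0],[[0.0,0.0,0.035],-0.0]]
```

Emit:
apply_moves([
  [[0.015,-0.029,0],0],
  [[0.015,-0.029,0],0],
  [[0.016,-0.029,0.004],0],
  [[0.015,-0.03,0.004],0],
  [[0.015,-0.029,0.004],0],
])

```text
time_s: 38.1
tcp_pos: [0.4686, 0.1139, 0.0866]
ee_rot: [[-0.978, -0.208, 0.0], [-0.208, 0.978, 0.0], [-0.0, -0.0, -1.0]]
wrist_force: [0.8, 1.1, -0.5]
gripper_width: 0.877
gripper_force: 0.0
```

Emit:
apply_moves([
  [[0.015,-0.029,0.004],0],
  [[0.016,-0.029,0.004],0],
  [[0.015,-0.029,0.004],0],
  [[0.015,-0.029,0.004],0],
  [[0,0,0],0],
])

```text
time_s: 38.52
tcp_pos: [0.43, -0.0147, 0.0697]
ee_rot: [[-0.979, -0.202, -0.005], [-0.202, 0.979, -0.001], [0.005, 0.0, -1.0]]
wrist_force: [0.1, 0.9, -1.0]
gripper_width: 0.869
gripper_force: 0.0
```

Emit:
apply_moves([
  [[0,0,0.035],0],
  [[0,0,0.025],0],
  [[0,0,0],0],
  [[0,0,0],0],
  [[0,0,0],0],
])

```text
time_s: 38.93
tcp_pos: [0.4348, -0.0104, 0.0117]
ee_rot: [[-0.978, -0.208, 0.002], [-0.208, 0.978, 0.0], [-0.002, -0.0, -1.0]]
wrist_force: [0.1, -0.4, 1.3]
gripper_width: 0.872
gripper_force: 0.0
```

```bash
python3 m.py; python3 plan.py .4335 -.0115 -.0295 102;python3 - <<'E'
from h import *
for c in("top","side"):
    p=imaging.capture(c)
    for n in("ring_large",):
        m=mask(p,n,proj(p,[.5134,.2733,.042]))
        if m is not None: x,e=fit([(p,m)],PARTS[n],(.5134,.2733),.034,False);print(c,m.sum(),x.round(4),round(e,3))
E
```

```text
mat 1 [ 0.3893 -0.3105 -0.2334] 0.261
scraper 1 [ 0.3886 -0.3138 -0.281 ] 0.078
ring_middle 1 [ 0.4317 -0.0097] 0.7
at [ 0.4337 -0.0109  0.0108] yaw 102.0 turn 0.0 rows 2
[[[0.0,-0.0,0.02],-0.0],[[0.0,-0.001,0.02],-0.0]]
top 316 [0.5137 0.2744] 0.125
side 200 [0.5139 0.2772] 0.407
```

Emit:
apply_moves([
  [[0,0,0.02],0],
  [[0,-0.001,0.018],0],
  [[0,0,0.002],0],
  [[0,0,0],0],
  [[0,0,0],0],
])

```text
time_s: 40.15
tcp_pos: [0.4342, -0.0118, -0.029]
ee_rot: [[-0.978, -0.208, 0.0], [-0.208, 0.978, -0.0], [-0.0, -0.0, -1.0]]
wrist_force: [0.8, -0.2, 0.4]
gripper_width: 0.873
gripper_force: 0.0
```

Emit:
apply_moves([
  [[0,0,0],0],
  [[0,0,0],0],
  [[0,0,0],0],
  [[0,0,0],0],
  [[0,0,0],0],
], hand=0.03)

```text
time_s: 40.57
tcp_pos: [0.4341, -0.0117, -0.029]
ee_rot: [[-0.978, -0.208, 0.001], [-0.208, 0.978, 0.0], [-0.001, 0.0, -1.0]]
wrist_force: [-0.5, 0.5, 2.7]
gripper_width: 0.585
gripper_force: 30.4
```

Emit:
apply_moves([
  [[0,0,0],0],
  [[0,0,0],0],
  [[0,0,0],0],
  [[0,0,0],0],
])

```text
time_s: 40.9
tcp_pos: [0.4341, -0.0117, -0.0289]
ee_rot: [[-0.978, -0.208, 0.001], [-0.208, 0.978, 0.0], [-0.001, 0.0, -1.0]]
wrist_force: [-0.8, 1.3, 5.2]
gripper_width: 0.577
gripper_force: 30.0
```

Emit:
apply_moves([
  [[0,0,-0.01],0],
  [[0,0,-0.03],0],
  [[0,0,-0.035],0],
  [[0,0,-0.035],0],
  [[0,0,0],0],
])

```text
time_s: 41.32
tcp_pos: [0.4386, -0.0108, 0.0865]
ee_rot: [[-0.978, -0.209, 0.013], [-0.209, 0.978, 0.003], [-0.013, 0.0, -1.0]]
wrist_force: [1.2, 0.1, -0.4]
gripper_width: 0.58
gripper_force: 30.0
```

Emit:
apply_moves([
  [[0,0,0],0],
  [[0,0,0],0],
  [[0,0,0],0],
])

```text
time_s: 41.57
tcp_pos: [0.4325, -0.0122, 0.0793]
ee_rot: [[-0.978, -0.207, -0.003], [-0.207, 0.978, -0.001], [0.003, -0.0, -1.0]]
wrist_force: [-0.4, -0.7, -0.1]
gripper_width: 0.583
gripper_force: 30.0
```

```bash
python3 plan.py .5134 .2733 .082 102
```

```text
at [ 0.4325 -0.0122  0.0793] yaw 101.9 turn 0.1 rows 9
[[[-0.015,0.029,-0.0],-0.0],[[-0.016,0.029,-0.001],-0.0],[[-0.015,0.03,0.0],-0.0],[[-0.015,0.029,-0.0],-0.0],[[-0.016,0.029,-0.0],-0.0]]
[[[-0.015,0.029,-0.001],-0.0],[[-0.016,0.029,-0.0],-0.0],[[-0.015,0.029,-0.0],-0.0],[[-0.015,0.03,-0.001],-0.1]]
```

Emit:
apply_moves([
  [[-0.015,0.029,0],0],
  [[-0.016,0.029,0],0],
  [[-0.015,0.03,0],0],
  [[-0.015,0.029,0],0],
  [[-0.016,0.029,0],0],
])

```text
time_s: 41.98
tcp_pos: [0.4779, 0.1478, 0.0788]
ee_rot: [[-0.978, -0.207, -0.003], [-0.207, 0.978, -0.002], [0.004, -0.001, -1.0]]
wrist_force: [-0.0, 0.2, 0.2]
gripper_width: 0.577
gripper_force: 30.0
```

Emit:
apply_moves([
  [[-0.015,0.029,0],0],
  [[-0.016,0.029,0],0],
  [[-0.015,0.029,0],0],
  [[-0.014,0.03,0],0],
  [[0,0,0],0],
])

```text
time_s: 42.4
tcp_pos: [0.5147, 0.2786, 0.0784]
ee_rot: [[-0.977, -0.212, 0.0], [-0.212, 0.977, -0.0], [-0.0, -0.0, -1.0]]
wrist_force: [1.0, 0.2, 0.4]
gripper_width: 0.587
gripper_force: 30.0
```

Emit:
apply_moves([
  [[0,0,0.005],0],
  [[0,0,0.005],0],
  [[0,0,0],0],
  [[0,0,0],0],
  [[0,0,0],0],
])

```text
time_s: 42.82
tcp_pos: [0.5132, 0.2728, 0.0705]
ee_rot: [[-0.978, -0.206, -0.001], [-0.206, 0.978, -0.001], [0.001, -0.0, -1.0]]
wrist_force: [0.6, -0.8, -1.1]
gripper_width: 0.581
gripper_force: 30.0
```

```bash
python3 mr.py ring_middle .029; python3 plan.py .5134 .2736 .06 102
```

```text
T [0.5132 0.2728 0.0705]
top 64 [0.5432 0.2788] 1.0
at [0.5135 0.2736 0.0711] yaw 101.9 turn 0.1 rows 1
[[[0.0,0.0,0.011],-0.1]]
```

Emit:
apply_moves([
  [[0,0,0.009],0],
  [[0,0,0],0],
  [[0,0,0],0],
])

```text
time_s: 43.27
tcp_pos: [0.5128, 0.2734, 0.0609]
ee_rot: [[-0.978, -0.207, -0.001], [-0.207, 0.978, -0.001], [0.002, -0.001, -1.0]]
wrist_force: [-0.5, -0.5, -0.3]
gripper_width: 0.584
gripper_force: 30.0
```

Emit:
apply_moves([
  [[0,0,0.004],0],
  [[0,0,0],0],
  [[0,0,0],0],
])

```text
time_s: 43.52
tcp_pos: [0.5132, 0.2738, 0.0574]
ee_rot: [[-0.978, -0.208, -0.0], [-0.208, 0.978, -0.0], [0.001, -0.0, -1.0]]
wrist_force: [0.2, 0.7, -0.1]
gripper_width: 0.58
gripper_force: 30.0
```

Emit:
apply_moves([
  [[0,0,0.003],0],
  [[0,0,0],0],
  [[0,0,0],0],
])

```text
time_s: 43.77
tcp_pos: [0.5132, 0.2738, 0.0545]
ee_rot: [[-0.978, -0.207, -0.0], [-0.207, 0.978, -0.0], [0.0, -0.0, -1.0]]
wrist_force: [-0.5, -0.6, -0.3]
gripper_width: 0.582
gripper_force: 30.0
```

Emit:
apply_moves([
  [[0,0,0.003],0],
  [[0,0,0],0],
  [[0,0,0],0],
])

```text
time_s: 44.02
tcp_pos: [0.5132, 0.2737, 0.0515]
ee_rot: [[-0.978, -0.207, -0.0], [-0.207, 0.978, -0.0], [0.0, -0.0, -1.0]]
wrist_force: [0.4, -0.2, -0.3]
gripper_width: 0.582
gripper_force: 30.0
```

Emit:
apply_moves([
  [[0,0,0.007],0],
  [[0,0,0.008],0],
  [[0,0,0.008],0],
  [[0,0,0.005],0],
  [[0,0,0],0],
])

```text
time_s: 44.43
tcp_pos: [0.5125, 0.2731, 0.0218]
ee_rot: [[-0.978, -0.207, -0.002], [-0.207, 0.978, -0.002], [0.003, -0.001, -1.0]]
wrist_force: [-0.2, 0.1, -1.1]
gripper_width: 0.585
gripper_force: 30.0
```

Emit:
apply_moves([
  [[0,0,0],0],
  [[0,0,0],0],
  [[0,0,0],0],
])

```text
time_s: 44.68
tcp_pos: [0.5136, 0.2741, 0.024]
ee_rot: [[-0.978, -0.207, 0.001], [-0.207, 0.978, 0.0], [-0.001, 0.0, -1.0]]
wrist_force: [-0.1, 0.0, 0.9]
gripper_width: 0.582
gripper_force: 30.0
```

Emit:
apply_moves([
  [[0,0,0.0015],0],
  [[0,0,0],0],
  [[0,0,0],0],
])

```text
time_s: 44.93
tcp_pos: [0.5133, 0.2738, 0.0223]
ee_rot: [[-0.978, -0.207, 0.0], [-0.207, 0.978, 0.0], [-0.0, 0.0, -1.0]]
wrist_force: [-0.3, 0.2, 0.2]
gripper_width: 0.58
gripper_force: 30.0
```

Emit:
apply_moves([
  [[0,0,0.0008],0],
  [[0,0,0],0],
  [[0,0,0],0],
])

```text
time_s: 45.18
tcp_pos: [0.5133, 0.2738, 0.0214]
ee_rot: [[-0.978, -0.207, -0.0], [-0.207, 0.978, -0.0], [0.0, -0.0, -1.0]]
wrist_force: [-0.1, -0.3, -1.7]
gripper_width: 0.579
gripper_force: 30.0
```

Emit:
apply_moves([
  [[0,0,0],0],
  [[0,0,0],0],
  [[0,0,0],0],
  [[0,0,0],0],
  [[0,0,0],0],
], hand=0.07)

```text
time_s: 45.6
tcp_pos: [0.5134, 0.2739, 0.0215]
ee_rot: [[-0.978, -0.207, 0.0], [-0.207, 0.978, 0.0], [-0.0, 0.0, -1.0]]
wrist_force: [0.2, -0.1, -0.5]
gripper_width: 0.79
gripper_force: 0.0
```

Emit:
apply_moves([
  [[0,0,-0.004],0],
  [[0,0,-0.02],0],
  [[0,0,-0.035],0],
  [[0,0,-0.025],0],
  [[0,0,0],0],
])

```text
time_s: 46.02
tcp_pos: [0.5168, 0.2762, 0.1119]
ee_rot: [[-0.978, -0.209, 0.01], [-0.209, 0.978, 0.007], [-0.011, 0.005, -1.0]]
wrist_force: [0.6, -0.2, 0.7]
gripper_width: 0.809
gripper_force: 0.0
```

```bash
python3 m.py; python3 plan.py .42 -.1595 .07 102
```

```text
mat 1 [ 0.389  -0.3111 -0.2474] 0.324
scraper 1 [ 0.3885 -0.3129 -0.302 ] 0.061
at [0.5132 0.2737 0.1049] yaw 102.0 turn 0.0 rows 13
[[[0.014,-0.031,0.003],-0.0],[[0.014,-0.031,0.002],-0.0],[[0.014,-0.031,0.003],-0.0],[[0.014,-0.031,0.003],-0.0],[[0.014,-0.032,0.002],-0.0]]
[[[0.014,-0.031,0.003],-0.0],[[0.013,-0.031,0.003],-0.0],[[0.014,-0.031,0.002],-0.0],[[0.014,-0.031,0.003],-0.0],[[0.014,-0.031,0.003],-0.0]]
[[[0.014,-0.031,0.003],-0.0],[[0.014,-0.031,0.002],-0.0],[[0.014,-0.031,0.003],-0.0]]
```

Emit:
apply_moves([
  [[0.014,-0.031,0],0],
  [[0.014,-0.031,0.003],0],
  [[0.014,-0.031,0.003],0],
  [[0.014,-0.031,0.003],0],
  [[0.014,-0.032,0.003],0],
])

```text
time_s: 47.03
tcp_pos: [0.4766, 0.1055, 0.0933]
ee_rot: [[-0.978, -0.208, 0.0], [-0.208, 0.978, 0.0], [-0.0, -0.0, -1.0]]
wrist_force: [0.4, -0.8, -0.5]
gripper_width: 0.805
gripper_force: 0.0
```

Emit:
apply_moves([
  [[0.014,-0.031,0.003],0],
  [[0.013,-0.031,0.003],0],
  [[0.014,-0.031,0.003],0],
  [[0,0,0],0],
  [[0,0,0],0],
])

```text
time_s: 47.45
tcp_pos: [0.4559, 0.0057, 0.0844]
ee_rot: [[-0.979, -0.205, -0.0], [-0.205, 0.979, -0.0], [0.0, -0.0, -1.0]]
wrist_force: [-0.3, 0.5, 0.1]
gripper_width: 0.802
gripper_force: 0.0
```

```bash
python3 m.py
python3 - <<'E'
from h import *
for c in("top","side"):
    p=imaging.capture(c)
    for n in("ring_small","ring_middle"):
        for d in models.place_of(p,n)[:4]: u,v=np.array(d["at"])*[640,480];print(c,n,round(d["confidence"],2),round(u),round(v),at_z(p,u,v,.008)[:2].round(3),at_z(p,u,v,.058)[:2].round(3))
        if n=="ring_middle":
            m=mask(p,n,proj(p,[.5134,.2733,.058]))
            if m is not None: x,e=fit([(p,m)],PARTS[n],(.5134,.2733),.05,False);print(c,m.sum(),x.round(4),round(e,3))
E
python3 plan.py .42 -.1595 .04 102
```

```text
mat 2 [ 0.3877 -0.308  -0.2329] 0.962
mat 1 [ 0.389  -0.3115 -0.2412] 0.349
mat 1 [ 0.3876 -0.3036 -0.2298] 1.498
scraper 1 [ 0.3885 -0.3137 -0.3003] 0.078
ring_small 1 [ 0.4206 -0.1608] 0.282
top ring_small 0.63 352 286 [ 0.411 -0.167] [ 0.407 -0.163]
top ring_middle 0.5 209 248 [0.52  0.281] [0.512 0.27 ]
top 204 [0.5122 0.2739] 0.269
side ring_small 0.46 352 234 [ 0.425 -0.184] [ 0.421 -0.125]
side ring_middle 0.46 311 309 [0.52  0.228] [0.512 0.272]
side 152 [0.5111 0.2767] 0.374
at [0.4564 0.0072 0.0844] yaw 102.0 turn 0.0 rows 5
[[[0.014,-0.031,0.009],-0.0],[[0.014,-0.031,0.009],-0.0],[[0.014,-0.031,0.009],-0.0],[[0.014,-0.031,0.009],-0.0],[[0.014,-0.032,0.008],-0.0]]
```

Emit:
apply_moves([
  [[0.014,-0.031,0.009],0],
  [[0.014,-0.031,0.009],0],
  [[0.014,-0.031,0.009],0],
  [[0.014,-0.031,0.009],0],
  [[0.014,-0.033,0.008],0],
])

```text
time_s: 48.87
tcp_pos: [0.4199, -0.1621, 0.0401]
ee_rot: [[-0.978, -0.208, 0.0], [-0.208, 0.978, 0.0], [-0.0, -0.0, -1.0]]
wrist_force: [1.1, -0.2, 0.1]
gripper_width: 0.808
gripper_force: 0.0
```

Emit:
apply_moves([
  [[0,0,0.025],0],
  [[0,0,0],0],
  [[0,0,0],0],
  [[0,0,0],0],
])

```text
time_s: 49.2
tcp_pos: [0.4213, -0.1605, 0.0161]
ee_rot: [[-0.978, -0.209, 0.001], [-0.209, 0.978, -0.0], [-0.001, -0.0, -1.0]]
wrist_force: [-0.0, 0.7, -0.3]
gripper_width: 0.808
gripper_force: 0.0
```

```bash
python3 m.py | grep small; python3 plan.py .4206 -.1602 -.0285 102
```

```text
ring_small 1 [ 0.4207 -0.1518] 0.706
at [ 0.4205 -0.1608  0.0154] yaw 102.0 turn 0.0 rows 2
[[[-0.0,0.0,0.022],-0.0],[[-0.0,0.001,0.022],-0.0]]
```

Emit:
apply_moves([
  [[0,0,0.022],0],
  [[0,0.001,0.02],0],
  [[0,0,0.002],0],
  [[0,0,0],0],
  [[0,0,0],0],
])

```text
time_s: 50.22
tcp_pos: [0.4207, -0.16, -0.0282]
ee_rot: [[-0.978, -0.208, 0.0], [-0.208, 0.978, -0.0], [-0.0, -0.0, -1.0]]
wrist_force: [0.1, -1.0, 0.2]
gripper_width: 0.803
gripper_force: 0.0
```

Emit:
apply_moves([
  [[0,0,0],0],
  [[0,0,0],0],
  [[0,0,0],0],
  [[0,0,0],0],
  [[0,0,0],0],
], hand=0.02)

```text
time_s: 50.63
tcp_pos: [0.4205, -0.1599, -0.0282]
ee_rot: [[-0.978, -0.207, 0.001], [-0.207, 0.978, 0.0], [-0.001, -0.0, -1.0]]
wrist_force: [0.6, -0.4, 0.9]
gripper_width: 0.51
gripper_force: 0.0
```

Emit:
apply_moves([
  [[0,0,0],0],
  [[0,0,0],0],
  [[0,0,0],0],
  [[0,0,0],0],
  [[0,0,0],0],
])

```text
time_s: 51.05
tcp_pos: [0.4205, -0.1599, -0.0283]
ee_rot: [[-0.978, -0.208, 0.0], [-0.208, 0.978, -0.0], [-0.0, -0.0, -1.0]]
wrist_force: [-1.2, 1.1, 4.7]
gripper_width: 0.472
gripper_force: 30.0
```

Emit:
apply_moves([
  [[0,0,-0.01],0],
  [[0,0,-0.03],0],
  [[0,0,-0.035],0],
  [[0,0,-0.035],0],
  [[0,0,-0.005],0],
])

```text
time_s: 51.47
tcp_pos: [0.4242, -0.1604, 0.0916]
ee_rot: [[-0.978, -0.209, 0.011], [-0.209, 0.978, -0.002], [-0.01, -0.004, -1.0]]
wrist_force: [1.2, 0.5, -0.4]
gripper_width: 0.474
gripper_force: 30.0
```

Emit:
apply_moves([
  [[0,0,0],0],
  [[0,0,0],0],
  [[0,0,0],0],
])

```text
time_s: 51.72
tcp_pos: [0.4188, -0.1597, 0.0847]
ee_rot: [[-0.978, -0.207, -0.004], [-0.207, 0.978, 0.001], [0.003, 0.001, -1.0]]
wrist_force: [-0.5, 0.6, -0.9]
gripper_width: 0.468
gripper_force: 30.0
```

```bash
python3 plan.py .5134 .2736 .082 102
```

```text
at [ 0.4188 -0.1597  0.0847] yaw 101.9 turn 0.1 rows 13
[[[-0.014,0.031,0.0],-0.0],[[-0.014,0.031,0.0],-0.0],[[-0.014,0.031,0.001],-0.0],[[-0.014,0.031,-0.0],-0.0],[[-0.014,0.032,0.0],-0.0]]
[[[-0.014,0.031,0.0],-0.0],[[-0.014,0.031,0.0],-0.0],[[-0.014,0.031,0.001],-0.0],[[-0.014,0.031,-0.0],-0.0],[[-0.014,0.031,0.0],-0.0]]
[[[-0.014,0.031,0.0],-0.1],[[-0.014,0.031,0.001],0.0],[[-0.014,0.031,-0.0],0.0]]
```

Emit:
apply_moves([
  [[-0.014,0.031,0],0],
  [[-0.014,0.031,0],0],
  [[-0.014,0.031,0],0],
  [[-0.014,0.031,0],0],
  [[-0.014,0.032,0],0],
])

```text
time_s: 52.13
tcp_pos: [0.4552, 0.0083, 0.0845]
ee_rot: [[-0.978, -0.207, -0.004], [-0.207, 0.978, -0.001], [0.004, -0.001, -1.0]]
wrist_force: [0.9, 0.3, -0.1]
gripper_width: 0.465
gripper_force: 30.0
```

Emit:
apply_moves([
  [[-0.014,0.031,0],0],
  [[-0.014,0.031,0],0],
  [[-0.014,0.031,0],0],
  [[-0.014,0.031,0],0],
  [[-0.014,0.031,0],0],
])

```text
time_s: 52.55
tcp_pos: [0.4916, 0.1744, 0.0841]
ee_rot: [[-0.978, -0.208, -0.004], [-0.208, 0.978, -0.003], [0.004, -0.002, -1.0]]
wrist_force: [-0.1, -0.2, -1.1]
gripper_width: 0.47
gripper_force: 30.0
```

Emit:
apply_moves([
  [[-0.014,0.031,0],0],
  [[-0.013,0.031,0],0],
  [[-0.013,0.031,0],0],
  [[0,0,0.008],0],
  [[0,0,0],0],
])

```text
time_s: 52.97
tcp_pos: [0.5107, 0.2729, 0.0743]
ee_rot: [[-0.978, -0.209, -0.006], [-0.209, 0.978, -0.004], [0.006, -0.003, -1.0]]
wrist_force: [-0.8, -1.0, -1.3]
gripper_width: 0.47
gripper_force: 30.0
```

Emit:
apply_moves([
  [[0,0,0],0],
  [[0,0,0],0],
  [[0,0,0],0],
  [[0,0,0],0],
])

```text
time_s: 53.3
tcp_pos: [0.5126, 0.2717, 0.0787]
ee_rot: [[-0.978, -0.206, 0.0], [-0.206, 0.978, 0.0], [-0.0, 0.0, -1.0]]
wrist_force: [-0.4, 0.8, -0.5]
gripper_width: 0.471
gripper_force: 30.0
```

```bash
python3 plan.py .5134 .2736 .0595 102
```

```text
at [0.5126 0.2717 0.0787] yaw 101.9 turn 0.1 rows 1
[[[-0.001,0.002,0.019],-0.1]]
```

Emit:
apply_moves([
  [[-0.001,0.002,0.016],0],
  [[0,0,0],0],
  [[0,0,0],0],
  [[0,0,0],0],
])

```text
time_s: 53.63
tcp_pos: [0.5134, 0.2746, 0.063]
ee_rot: [[-0.978, -0.207, 0.001], [-0.207, 0.978, 0.0], [-0.001, 0.0, -1.0]]
wrist_force: [-1.0, -0.4, -0.5]
gripper_width: 0.471
gripper_force: 30.0
```

Emit:
apply_moves([
  [[0,0,0.004],0],
  [[0,0,0],0],
  [[0,0,0],0],
])

```text
time_s: 53.88
tcp_pos: [0.5131, 0.2747, 0.0585]
ee_rot: [[-0.978, -0.207, -0.0], [-0.207, 0.978, -0.0], [0.0, -0.0, -1.0]]
wrist_force: [-0.6, 0.2, -0.6]
gripper_width: 0.466
gripper_force: 30.0
```

Emit:
apply_moves([
  [[0,0,0.003],0],
  [[0,0,0],0],
  [[0,0,0],0],
])

```text
time_s: 54.13
tcp_pos: [0.513, 0.2748, 0.0552]
ee_rot: [[-0.978, -0.207, -0.0], [-0.207, 0.978, -0.0], [0.0, -0.0, -1.0]]
wrist_force: [-0.5, 0.2, -0.1]
gripper_width: 0.471
gripper_force: 30.0
```

Emit:
apply_moves([
  [[0,0,0.003],0],
  [[0,0,0],0],
  [[0,0,0],0],
])

```text
time_s: 54.38
tcp_pos: [0.513, 0.2747, 0.0521]
ee_rot: [[-0.978, -0.207, -0.0], [-0.207, 0.978, -0.0], [0.001, -0.0, -1.0]]
wrist_force: [-0.1, 0.5, 0.3]
gripper_width: 0.468
gripper_force: 30.0
```

Emit:
apply_moves([
  [[0,-0.001,0.006],0],
  [[0,0,0.006],0],
  [[0,0,0],0],
  [[0,0,0],0],
  [[0,0,0],0],
])

```text
time_s: 54.8
tcp_pos: [0.5134, 0.2738, 0.0402]
ee_rot: [[-0.978, -0.207, -0.0], [-0.207, 0.978, -0.0], [0.0, -0.0, -1.0]]
wrist_force: [0.9, 0.4, -0.9]
gripper_width: 0.469
gripper_force: 30.0
```

Emit:
apply_moves([
  [[0,0,0.001],0],
  [[0,0,0],0],
  [[0,0,0],0],
])

```text
time_s: 55.05
tcp_pos: [0.5134, 0.2739, 0.0395]
ee_rot: [[-0.978, -0.207, 0.0], [-0.207, 0.978, 0.0], [-0.0, 0.0, -1.0]]
wrist_force: [0.1, 0.4, 0.1]
gripper_width: 0.468
gripper_force: 30.0
```

Emit:
apply_moves([
  [[0,0,0.0005],0],
  [[0,0,0],0],
  [[0,0,0],0],
])

```text
time_s: 55.3
tcp_pos: [0.5133, 0.2739, 0.0389]
ee_rot: [[-0.978, -0.207, 0.0], [-0.207, 0.978, 0.0], [-0.0, 0.0, -1.0]]
wrist_force: [-0.6, -0.1, -0.1]
gripper_width: 0.467
gripper_force: 30.0
```

Emit:
apply_moves([
  [[0,0,0.0008],0],
  [[0,0,0],0],
  [[0,0,0],0],
])

```text
time_s: 55.55
tcp_pos: [0.5133, 0.2738, 0.038]
ee_rot: [[-0.978, -0.207, -0.0], [-0.207, 0.978, -0.0], [0.0, -0.0, -1.0]]
wrist_force: [0.4, 0.3, -1.3]
gripper_width: 0.467
gripper_force: 30.0
```

Emit:
apply_moves([
  [[0,0,0],0],
  [[0,0,0],0],
  [[0,0,0],0],
  [[0,0,0],0],
  [[0,0,0],0],
], hand=0.065)

```text
time_s: 55.97
tcp_pos: [0.5134, 0.2739, 0.0382]
ee_rot: [[-0.978, -0.207, 0.0], [-0.207, 0.978, 0.0], [-0.0, 0.0, -1.0]]
wrist_force: [0.5, 0.7, -0.7]
gripper_width: 0.719
gripper_force: 0.0
```

Emit:
apply_moves([
  [[0,0,-0.004],0],
  [[0,0,-0.02],0],
  [[0,0,-0.035],0],
  [[0,0,-0.02],0],
  [[0,0,0],0],
])

```text
time_s: 56.38
tcp_pos: [0.5164, 0.2759, 0.1229]
ee_rot: [[-0.978, -0.209, 0.009], [-0.209, 0.978, 0.006], [-0.01, 0.004, -1.0]]
wrist_force: [0.7, 0.2, 0.2]
gripper_width: 0.745
gripper_force: 0.0
```

Emit:
apply_moves([
  [[0.03,-0.02,0],0],
  [[0.03,-0.03,0],0],
  [[0,-0.035,0],0],
  [[0,-0.035,0],0],
  [[0,-0.035,0],0],
])

```text
time_s: 56.8
tcp_pos: [0.4866, 0.1091, 0.1173]
ee_rot: [[-0.978, -0.209, 0.0], [-0.209, 0.978, 0.0], [-0.0, 0.0, -1.0]]
wrist_force: [0.4, 0.2, 0.0]
gripper_width: 0.749
gripper_force: 0.0
```

Emit:
apply_moves([
  [[0,-0.035,0],0],
  [[0,-0.035,0],0],
  [[0,-0.02,0],0],
  [[0,0,0],0],
  [[0,0,0],0],
])

```text
time_s: 57.22
tcp_pos: [0.5057, 0.0213, 0.1168]
ee_rot: [[-0.979, -0.205, -0.001], [-0.205, 0.979, 0.0], [0.001, 0.0, -1.0]]
wrist_force: [-0.4, 0.1, 0.2]
gripper_width: 0.747
gripper_force: 0.0
```

```bash
python3 m.py|grep -E "scr|mat"
python3 - <<'E'
from h import *
o=[]
for c in("top","side"):
    p=imaging.capture(c);u,v=proj(p,[.58,.29,.03]);l,t=int(u)-40,int(v)-37
    if c=="side": l-=5
    o.append(cv2.resize(p["frame"][t:t+75,l:l+(80 if c=="top" else 92)],None,fx=4.6,fy=6,interpolation=cv2.INTER_CUBIC))
    for n,z in(("ring_small",.066),("ring_middle",.05),("ring_large",.034)):
        m=mask(p,n,proj(p,[.5134,.2733,z+.008]))
        if m is not None: x,e=fit([(p,m)],PARTS[n],(.5134,.2733),z,False);print(c,n,m.sum(),x.round(4),round(e,3))
cv2.imwrite("pics/s10.png",np.hstack(o))
E
```

```text
mat 2 [ 0.3877 -0.3089 -0.2333] 0.427
mat 1 [ 0.3887 -0.3114 -0.2438] 0.312
mat 1 [ 0.3866 -0.3055 -0.2339] 0.482
scraper 2 [ 0.3873 -0.3118 -0.3118] 0.172
scraper 1 [ 0.3886 -0.3133 -0.3024] 0.1
scraper 1 [ 0.3862 -0.3032 -0.3327] 0.092
side ring_small 87 [0.5097 0.276 ] 0.682
side ring_middle 75 [0.5095 0.2762] 1.651
side ring_large 55 [0.5105 0.2706] 3.388
```

View pics/s10.png

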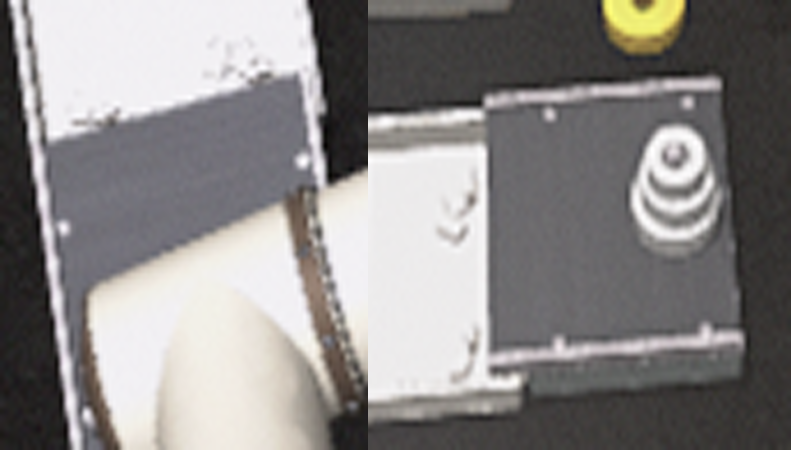

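The three rings are stacked flat on the spindle at px (675,190), the plate is clean, the chips are in the tray and the scraper is on its mat. I hand in.

```bash
python3 -c "
from h import *
print(r.finish_job())"
```

```text
the job is handed in; nothing more can be done
None
```

I handed the job in at about 57 s, and no verdict came back: my last camera check showed the plate clean, the chips in the tray, the scraper on its mat, and the three rings stacked largest to smallest on the spindle.

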